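Clear the filter case and show its strainer plate

ROBOT

A 6-joint arm with a two-finger parallel gripper is mounted at the origin on the work surface. World frame = base frame: x ahead of the robot, y to its left, z up, the work surface at z = 0. Lengths are in m, angles in rad, forces in N, time in s.
With the tool pointing down it reaches from about 0.375 to 0.975 m from the base axis. Payload 3.8 kg.
Tool frame: the origin (TCP) lies at the very end of the fingers, on their centre line; the grasp point (between the pads) lies bot.grasp_offset behind it (bot.grasp_offset is the distance from the TCP to the grasp point, in m); y points along the fingers, x is the direction in which the jaws open and shut, and the axes are right-handed (so a half turn about y gives the same grasp; the last joint's range is limited). The gripper opens to 85 mm and grips with 20 to 120 N. Pads are 22 mm wide; open, the fingers measure 114 mm over their backs; the gripper's body (76 mm by 85 mm) begins 54 mm behind the grasp point. The pads swing forward as they close: fully open they stand 13 mm farther back than shut.
Start: joints at [1.311, 0.264, 1.604, -0, 1.274, -0.037], TCP at [0.149, 0.658, 0.231] pointing down, gripper open.
Joint ranges: [-2.63, 2.63], [-0.94, 2.18], [0.31, 2.57], [-1.31, 4.45], [0, 2.66], [-2.55, 2.55]. Speed limits (rad/s): [2.57, 2.57, 3.14, 3.14, 3.14, 3.14].

INTERFACE

Orientations are given as a rotation vector (axis times angle).
In Python, from workcell import sensors, read_camera, job, bot gives the robot as it stands.
- The arm moves only by the tool arm_command, never from a script. Its argument "deltas" is a list of rows, each a list of 4 numbers: the shift along the tool's x, y, z in m, then the turn about the tool's y in rad. A call has 1 to 20 rows; each row shifts and turns the commanded pose from where the row before left it, along the tool's axes as they then stand; what a row does not reach is not made up. A row lasts 1/8 s, in which the tool goes at most 62.5 mm and 10.7 degrees, less where a joint would pass 70% of its speed; a pose out of reach is approached as far as the arm can. A call is refused whole if a number of a shift passes 0.0625 or a number of a turn 0.188, either way. A call with a gripper value outside its range is refused whole. "fingers" is the finger opening in m, from 0 to 0.0854, set as the call begins (left out, the last holds). The fingers move at their own pace and stop on an object; "newtons" is the grip in N (left out, the last holds). Time passes only in rows, so rows that do not move let the fingers close. It gives the time, the measured TCP pose, the force and the opening at its end, in the units of the state.
- sensors.read_state(): the state, without advancing time (a new reading comes with each control period).
- read_camera(name): name is "side" or "top"; returns a dict with "color" (420x560x3 uint8, red, green, blue), "vfov" (degrees; the focal length in pixels is half the picture's height over the tangent of half this angle, whatever the lens; pixels are square), "cx", "cy" (the principal point, pixels), "R" (3x3) and "t" (3): a world point X has camera coordinates R X + t. Camera axes: x right, y down, z forward; pixel columns grow to the right and rows downward; lengths in m; the calibration is good to about 2 mm. A picture is of the moment at which its call begins. There is no depth.
- job.finish_job(): hands the job in, once; it reports no verdict.
The state is a dict: "time": time; "q": joint angles; "joint_vel": joint speeds; "joint_torque": joint torques, N m; "tool_pos": TCP position; "tcp_rot": TCP orientation; "wrist_force": force on the tool from outside, world axes, zero at the start; "torque": the same for the moment, N m; "width": opening from 0.0 (shut) to 1.0 (fully open).
Only numpy, scipy, OpenCV 4.12 (cv2) and the standard library are available. Lean on these libraries where they do the work, as an engineer would, in place of code of your own. Each camera call takes 0.05 s, during which the arm holds its last target.

TASK

Move the two steel balls parked on the filter case's cover flap into the two empty wells of the ball carrier, one ball per well, then swing the flap up and back and leave it standing open. Draw the strainer plate out of the case by its tab and hold it upright over the middle of the drip tray, a good hand's breadth clear of it, for inspection; finish while holding it there, motionless. Leave the balls already in the carrier and the other things on the bench where they are.

Things in the scene. Friction and masses are not known exactly. Their poses are not given: they have to be found in the camera images.
- case: Fixed aluminium filter case, an open-topped box 130 (x) x 150 (y) x 95 mm high, walls 5 mm, shut by the steel flap. Origin: centre of its underside, on the bench. x points from its front (tongue side) to the hinge side, z up. Inside, 15 mm in front of the middle, an upright slot 10 mm wide (y), from the 5 mm floor to 50 mm above the bench, holds the strainer; above it the case is open.
- flap (a joint): Angle of the case's cover flap, rad: 0 shut and level, 1.95 fully open at its stop; swings up and back about a line along the case's y. Friction hinge (0.2 N m): the flap (0.2 kg) stays where it is left. Steel plate 132 x 152 x 12 mm, its underside 95 mm, its top 107 mm above the bench when shut.
- flap_hinge (a point): Point on the hinge axis of the flap, middle of the case's rear (+x) rim, 95 mm above the bench. Its axes are the case's.
- flap_tongue (a point): Grip point of the flap's tongue, a steel bar 12 mm wide (case y) and 10 mm thick sticking out 34 mm from the middle of the flap's front edge. The point is 20 mm out from that edge, 14 mm from the tip, 152 mm from the hinge axis; when shut 101 mm above the bench with nothing beneath. It turns with the flap. It can be pinched across its width from above.
- strainer_tab (a point): Grip point: the middle of the strainer plate's black tab, 24 (x) x 12 (y) x 28 mm high, on top of the upright mesh plate, 84 (x) x 6 (y) x 60 mm high, 0.13 to 0.25 kg. The point is 76 mm above the plate's lower edge, 12 mm below the tab's top; in the case 81 mm above the bench, 14 mm below the rim. x along the plate, y through its thickness, z up; parallel to the case's axes at first.
- ball_a_center (a point): Centre of a loose steel ball, 26 mm in diameter, 72 g, lying at the start in a round recess 5 mm deep, 28 mm wide in the flap's top, 42 mm to the -y side of the case's middle; its centre is 8 mm above the flap's top.
- ball_b_center (a point): Centre of the second loose steel ball, the same, 42 mm to the +y side of the case's middle.
- carrier: Fixed grey ball carrier, a plate 130 x 130 x 20 mm. Origin: centre of its underside; its x and y axes run along its sides. Four round wells 30 mm wide, 6 mm deep, at +-32 mm in x and y; two hold balls already, two are empty.
- well_a (a point): One empty well: where the centre of a ball seated in it will lie, on the well's axis, 27 mm above the bench and 7 mm above the carrier's top.
- well_b (a point): The other empty well: the same.
- seated_a_center (a point): Centre of a ball (26 mm) already seated in the carrier; to be left there.
- seated_b_center (a point): Centre of the other ball already seated in the carrier; to be left there.
- tray: Fixed dark steel drip tray, open and empty, 160 x 160 mm, 22 mm high. Origin: centre of its underside, on the bench.

How it is judged:
On the way, in this order (a step that is already met when the one before it is completed fails the run):
1. both loose balls lie in the two empty wells, one each, let go, the flap still shut (((distance between ball_a_center and well_a below 0.008 m and distance between ball_b_center and well_b below 0.008 m) or (distance between ball_a_center and well_b below 0.008 m and distance between ball_b_center and well_a below 0.008 m)) and contact force between each of ball_a, ball_b and the fingers below 0.1 N and value of joint flap below 0.15 rad), for 0.2 s.
2. the flap stands open (value of joint flap above 1.2 rad), for 0.2 s.
3. the strainer plate is drawn up out of the case (height (world z) of strainer_tab above 0.14 m), for 0.1 s.
At the end, for the whole second after the job is handed in: Each loose ball within 8 mm of its seat in its own empty well; flap open over 1.2 rad; strainer gripped, touching neither tray nor case, below 0.03 m/s, within 0.35 rad of upright, tab within 50 mm (level) of the tray's centre and over 148 mm above the bench (plate 50 mm above the tray) (((distance between ball_a_center and well_a below 0.008 m and distance between ball_b_center and well_b below 0.008 m) or (distance between ball_a_center and well_b below 0.008 m and distance between ball_b_center and well_a below 0.008 m)) and value of joint flap above 1.2 rad and horizontal distance between strainer_tab and tray below 0.05 m and height (world z) of strainer_tab above 0.148 m and angle between strainer_tab's own z axis and vertical below 0.35 rad and linear speed of strainer below 0.03 m/s and contact force between strainer and the fingers above 0.5 N and contact force between strainer and tray below 0.1 N and contact force between strainer and case below 0.1 N); the arm keeps its last pose, push and grip.
It fails at once if a ball already in the carrier is disturbed (more than 12 mm) (distance of any of seated_a_center, seated_b_center from where it was at the start of the episode above 0.012 m).
It fails at once if another thing on the bench is shifted by more than 30 mm (distance of any of bush, spanner, gear, oil, grease, driver, flange from where it was at the start of the episode above 0.03 m).
It also fails if it takes over 67 s, if anything falls off the work surface, if the arm or the gripper's body presses on something with over 40 N, if the wrist force passes 120 N, or if a joint passes its speed limit or range.

## Working session

There is one attempt and no reset: what is moved stays moved. The work goes in short steps, Python scripts to look and compute and a tool call to move; the robot and the scene stay as the last step left them, time stands still between calls to the robot, and variables do not carry over. Pictures are saved under pics/ and viewed, and the job is handed in when it is done.

Besides the shell and the picture viewer there is one more tool, called after "Call:" as a command line: name --pt "numbers of a row" for each row, then --argument value for the rest. arm_command: Moves the arm, as the interface text tells. Its arguments: {"type":"object","properties":{"deltas":{"type":"array"},"fingers":{"type":"number"},"newtons":{"type":"number"}},"required":["deltas"]}

```bash
ls; mkdir -p pics; python3 - <<'E'
from workcell import sensors, read_camera, job, bot
import cv2,numpy as np
print(sensors.read_state()); print([a for a in dir(bot) if a[0]!='_'], bot.grasp_offset)
for n in("top","side"):
    c=read_camera(n); cv2.imwrite(f"pics/{n}0.png",c["color"][:,:,::-1])
    print(n,c["vfov"],c["cx"],c["cy"],c["R"],c["t"], -np.array(c["R"]).T@c["t"])
E
```

```text
pics
{'time': 0.0, 'q': array([ 1.31107611e+00,  2.64711299e-01,  1.60540903e+00, -1.52886690e-05,
        1.27367879e+00, -3.69050027e-02]), 'joint_vel': array([ 2.64428841e-04, -4.39606959e-04, -7.38370705e-05, -4.74797257e-04,
        8.78537570e-05, -6.74732382e-05]), 'joint_torque': array([ 2.00985465e-03, -5.15104330e+01, -3.67319047e+01,  1.71629495e-04,
        1.27736694e-02, -5.76924663e-06]), 'tool_pos': array([0.14897854, 0.65759467, 0.2299713 ]), 'tcp_rot': array([-1.30774941, -1.04223568,  1.04518723]), 'wrist_force': array([0.03930266, 0.00134685, 0.32128477]), 'torque': array([ 0.03581376,  0.01814282, -0.03399665]), 'width': 0.9979744506684407}
['MotionError', 'grasp_offset'] 0.0187
top 45.161782089847584 280.38483220245683 206.50115842215945 [[ 0.0271279  -0.99962927 -0.0023253 ]
 [-0.99847053 -0.02698421 -0.04825409]
 [ 0.04817346  0.00363078 -0.99883239]] [-0.00935522  0.50046193  1.04711017] [4.49507357e-01 3.50987546e-04 1.07001514e+00]
side 42.47898022466333 279.82298578621766 211.4548653448553 [[-0.87357463 -0.48662542  0.00794081]
 [-0.37656936  0.6654892  -0.64445298]
 [ 0.30832268 -0.56596804 -0.76460271]] [0.45331976 0.2482458  1.12252671] [0.14338996 0.69070626 1.01466998]
```

View pics/top0.png

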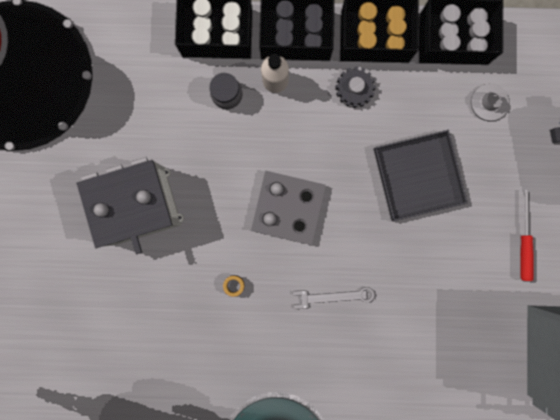

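View pics/side0.png

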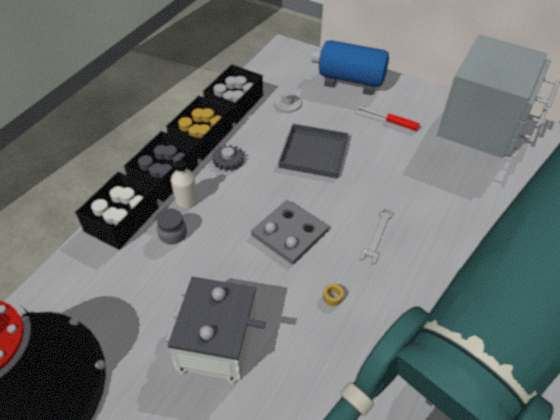

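The top view shows the case at about (125,203), with its tongue at (137,243) pointing towards the robot. The balls are at (101,210) and (144,197). The carrier is at (291,208), with its empty wells at (306,196) and (299,226). The tray is at (421,176). I'll zoom in to segment these.

```bash
python3 - <<'E'
import cv2,numpy as np
t=cv2.imread("pics/top0.png"); s=cv2.imread("pics/side0.png")
a=cv2.resize(t[140:260,60:220],None,fx=5,fy=5,interpolation=cv2.INTER_CUBIC); cv2.imwrite("pics/za.png",a)
a=cv2.resize(t[150:260,230:350],None,fx=5,fy=5,interpolation=cv2.INTER_CUBIC); cv2.imwrite("pics/zb.png",a)
a=cv2.resize(s[190:390,160:340],None,fx=3,fy=3,interpolation=cv2.INTER_CUBIC); cv2.imwrite("pics/zc.png",a)
E
```

```text
(no output)
```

View pics/za.png

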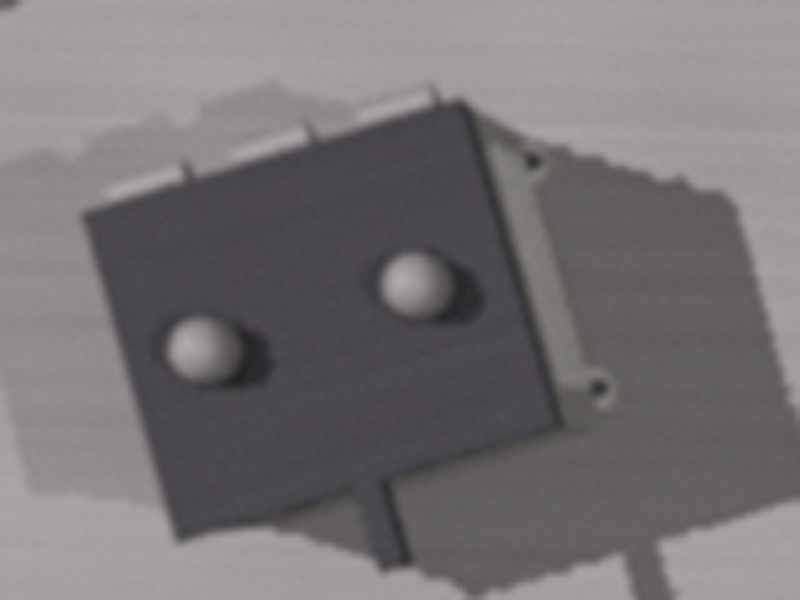

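View pics/zb.png

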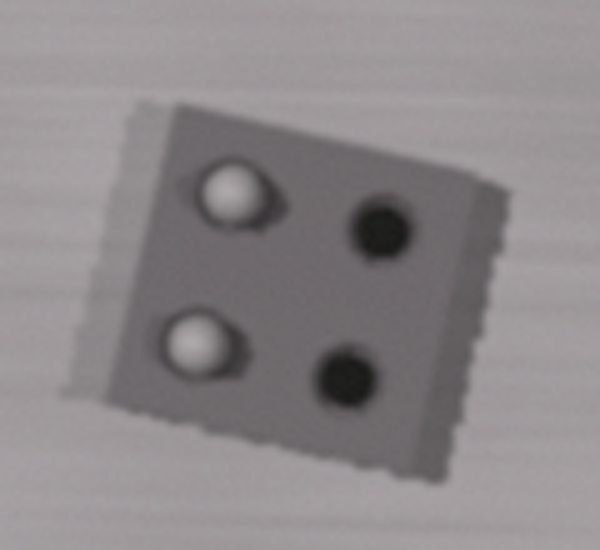

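View pics/zc.png

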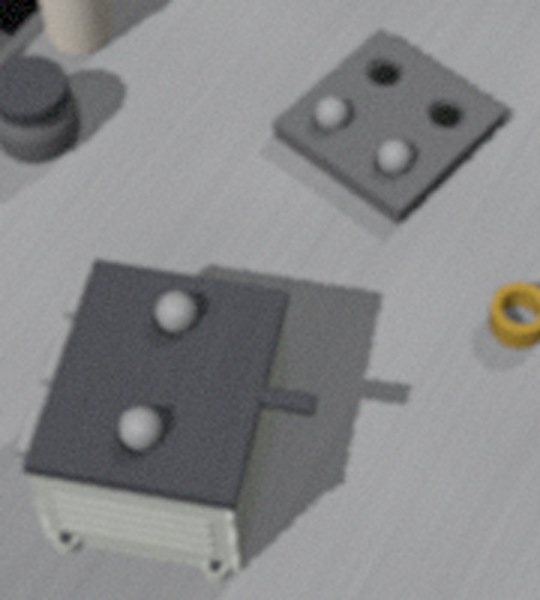

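The zooms show the balls clearly against the dark flap, and the two empty wells as black discs. Next I measure.

```bash
cat > h.py <<'E'
import cv2,numpy as np
from workcell import sensors, read_camera
def cam(n):
    c=read_camera(n); c["f"]=c["color"].shape[0]/2/np.tan(np.radians(c["vfov"])/2); c["R"]=np.array(c["R"]);c["t"]=np.array(c["t"])
    c["C"]=-c["R"].T@c["t"]; return c
def ray(c,p):
    d=c["R"].T@np.array([(p[0]-c["cx"])/c["f"],(p[1]-c["cy"])/c["f"],1]); return d/np.linalg.norm(d)
def onz(c,p,z):
    d=ray(c,p); return c["C"]+d*(z-c["C"][2])/d[2]
def tri(c1,p1,c2,p2):
    A=[];b=[]
    for c,p in((c1,p1),(c2,p2)):
        d=ray(c,p);M=np.eye(3)-np.outer(d,d);A.append(M);b.append(M@c["C"])
    X=np.linalg.lstsq(np.vstack(A),np.hstack(b),rcond=None)[0]
    return X,np.linalg.norm(np.hstack(b)-np.vstack(A)@X)
def proj(c,X):
    v=c["R"]@np.asarray(X)+c["t"]; return v[:2]/v[2]*c["f"]+[c["cx"],c["cy"]]
def blob(c,p,lo,hi,r=14):
    g=cv2.cvtColor(c["color"],cv2.COLOR_RGB2GRAY); x,y=map(int,p)
    k=8; sub=cv2.resize(g[y-r:y+r,x-r:x+r],None,fx=k,fy=k,interpolation=cv2.INTER_CUBIC)
    m=((sub>=lo)&(sub<=hi)).astype(np.uint8)
    cs,_=cv2.findContours(m,cv2.RETR_EXTERNAL,cv2.CHAIN_APPROX_NONE)
    ct=min((q for q in cs if cv2.contourArea(q)>k*k*10),key=lambda q:abs(cv2.pointPolygonTest(q,(r*k,r*k),True)) if cv2.pointPolygonTest(q,(r*k,r*k),False)<0 else -1)
    (u,v),(a,b),_=cv2.fitEllipse(ct)
    return np.array([x-r+(u+.5)/k-.5,y-r+(v+.5)/k-.5]),a/k,b/k
E
python3 - <<'E'
from h import *
np.set_printoptions(precision=4,suppress=True)
T=cam("top");S=cam("side")
print("balls etc")
P={}
for n,pt,ps,z,lo,hi in (("bL",(101,210),(206,332),.115,105,255),("bR",(143,197),(218,293),.115,105,255),("sU",(277,188),(270,227),.027,125,255),("sD",(269,219),(291,242),.027,135,255),
   ("wU",(306,196),(287,214),.02,0,65),("wD",(299,226),(308,228),.02,0,65)):
    a=blob(T,pt,lo,hi,10);b=blob(S,ps,lo,hi,10)
    X,e=tri(T,a[0],S,b[0]); P[n]=X
    print(n,a,b,"tri",X,e,"topz",onz(T,a[0],z),"sidez",onz(S,b[0],z))
m=lambda a:np.array(a)/5-.4
print("flap top corners z .107")
C=[onz(T,m(p)+[60,140],.107) for p in((85,215),(462,102),(562,425),(180,541))]
for c in C:print(c)
C=np.array(C);print("mid",C.mean(0),[np.linalg.norm(C[i]-C[i-1]) for i in range(4)])
for i in range(4):
  d=C[i]-C[i-1];print(np.degrees(np.arctan2(d[1],d[0])))
print("tongue tip corners");print(onz(T,m((387,570))+[60,140],.106),onz(T,m((410,563))+[60,140],.106))
K=[onz(T,m(p)+[230,150],.02) for p in((178,102),(478,178),(415,480),(107,403))]
K=np.array(K);print("carrier",K,K.mean(0))
tr=[onz(T,p,.022) for p in((375,150),(447,131),(469,205),(395,221))];print("tray",np.array(tr),np.mean(tr,0))
E
```

```text
balls etc
bL (array([ 98.5132, 209.1228]), 10.502567291259766, 11.52847671508789) (array([205.5256, 331.8372]), 12.933483123779297, 13.772116661071777) tri [0.4814 0.346  0.1215] 0.0005905181680894662 topz [0.4813 0.3481 0.115 ] sidez [0.4843 0.3436 0.115 ]
bR (array([141.3194, 196.0887]), 10.554397583007812, 11.509683609008789) (array([217.4351, 292.9158]), 12.171083450317383, 13.167516708374023) tri [0.5081 0.2665 0.121 ] 0.0004645640174721692 topz [0.5082 0.268  0.115 ] sidez [0.5109 0.2637 0.115 ]
sU (array([275.3852, 187.839 ]), 8.61546516418457, 9.19096565246582) (array([269.3102, 226.1677]), 9.118321418762207, 9.998481750488281) tri [0.538  0.0156 0.0339] 0.000567105268762988 topz [0.5382 0.0155 0.027 ] sidez [0.5412 0.011  0.027 ]
sD (array([268.0815, 218.0086]), 7.726938247680664, 8.146462440490723) (array([290.3247, 240.7948]), 8.433394432067871, 9.141160011291504) tri [0.4755 0.0289 0.0337] 0.0004747736140652435 topz [0.4753 0.0289 0.027 ] sidez [0.4781 0.0244 0.027 ]
wU (array([305.7683, 195.7464]), 11.215044975280762, 11.985934257507324) (array([287.7949, 214.3644]), 6.5
[... 401 characters left out ...]
]
flap top corners z .107
[0.5312 0.3953 0.107 ]
[0.5786 0.2526 0.107 ]
[0.4558 0.2095 0.107 ]
[0.4078 0.3533 0.107 ]
mid [0.4934 0.3027 0.107 ] [np.float64(0.13039325024603024), np.float64(0.15040411234987888), np.float64(0.13009757716131332), np.float64(0.15160164393075598)]
18.78583639763663
-71.63931137961872
-160.68589661884192
108.4778848132257
tongue tip corners
[0.3989 0.2743 0.106 ] [0.4018 0.2657 0.106 ]
carrier [[ 0.5756  0.038   0.02  ]
 [ 0.5471 -0.0881  0.02  ]
 [ 0.4208 -0.0648  0.02  ]
 [ 0.4492  0.0639  0.02  ]] [ 0.4982 -0.0128  0.02  ]
tray [[ 0.6235 -0.1901  0.022 ]
 [ 0.6675 -0.3399  0.022 ]
 [ 0.5138 -0.3872  0.022 ]
 [ 0.4764 -0.2343  0.022 ]] [ 0.5703 -0.2879  0.022 ]
```

```bash
python3 - <<'E'
from h import *
np.set_printoptions(precision=4,suppress=True)
T=cam("top");S=cam("side")
g=cv2.cvtColor(T["color"],cv2.COLOR_RGB2GRAY);print(g[210,88:114],g[197,130:158]);print(g[188,264:292])
for th in (80,90,100):
  for n,pt,ps,z in (("bL",(101,210),(206,332),.115),("bR",(143,197),(218,293),.115)):
    a=blob(T,pt,th,255,11);b=blob(S,ps,th,255,11);X,e=tri(T,a[0],S,b[0])
    print(th,n,a,b,X,e,onz(T,a[0],z),onz(S,b[0],z))
# flap & carrier top & tray regions via mask
for n,p,lo,hi,z in(("flap",(115,190),50,88,.107),("tray",(420,175),0,85,.022)):
    m=((g>=lo)&(g<=hi)).astype(np.uint8); m=cv2.morphologyEx(m,cv2.MORPH_OPEN,np.ones((9,9)))
    k,l=cv2.connectedComponents(m);mm=(l==l[p[1],p[0]]).astype(np.uint8)
    ct=max(cv2.findContours(mm,cv2.RETR_EXTERNAL,cv2.CHAIN_APPROX_NONE)[0],key=cv2.contourArea)
    W=np.array([onz(T,q[0],z)[:2] for q in ct],np.float32); print(n,cv2.minAreaRect(W*1000))
E
```

```text
[ 74  70  66  62  70  98 138 157 163 164 161 157 152 143 131 112 100  91
  82  70  55  44  40  43  45  54] [ 70  72  65  64  67  73 105 139 158 163 163 160 158 151 142 129 114  99
  90  81  62  45  40  41  48  55  66  73]
[105  99  95  95  89  77  93 129 149 160 168 170 167 160 149 140 123 102
  82  64  59  71  86 102 106 107 107 105]
80 bL (array([ 99.3037, 209.3079]), 13.302841186523438, 13.696582794189453) (array([204.6568, 329.259 ]), 19.34669303894043, 22.155366897583008) [0.4825 0.3436 0.1259] 0.002901195331083833 [0.481  0.3466 0.115 ] [0.4886 0.3401 0.115 ]
80 bR (array([142.0097, 196.2361]), 13.286723136901855, 13.635632514953613) (array([216.5422, 289.6284]), 20.124614715576172, 22.409421920776367) [0.509  0.264  0.1281] 0.0029479241679055547 [0.508  0.2667 0.115 ] [0.5165 0.2584 0.115 ]
90 bL (array([ 98.9853, 209.2351]), 12.33749771118164, 12.52900218963623) (array([205.6366, 331.7909]), 14.096461296081543, 14.845340728759766) [0.4814 0.3454 0.1207] 0.0008414400674839555 [0.4811 0.3472 0.115 ] [0.4842 0.3435 0.115 ]
90 bR (array([141.761 , 196.1967]), 12.377023696899414, 
[... 154 characters left out ...]
5 ] [0.5109 0.2636 0.115 ]
100 bL (array([ 98.6242, 209.1492]), 10.994028091430664, 11.895955085754395) (array([205.5748, 331.8393]), 13.279815673828125, 14.153562545776367) [0.4814 0.3459 0.1212] 0.0006172876125330905 [0.4812 0.3479 0.115 ] [0.4842 0.3436 0.115 ]
100 bR (array([141.4518, 196.1168]), 11.099181175231934, 11.832283973693848) (array([217.4481, 292.949 ]), 12.626863479614258, 13.5) [0.5082 0.2663 0.1207] 0.0005420920231625451 [0.5082 0.2678 0.115 ] [0.5109 0.2638 0.115 ]
flap ((489.208740234375, 299.49224853515625), (143.6768035888672, 155.27099609375), 18.61111831665039)
tray ((572.8523559570312, -285.56890869140625), (158.8775177001953, 164.36410522460938), 15.092148780822754)
```

```bash
cat >> h.py <<'E'
from scipy.spatial.transform import Rotation as Ro
def local(target):
    s=sensors.read_state(); R=Ro.from_rotvec(s["tcp_rot"]).as_matrix()
    return R.T@(np.array(target)-s["tool_pos"])
def st():
    s=sensors.read_state(); R=Ro.from_rotvec(s["tcp_rot"]).as_matrix()
    print("t",round(s["time"],2),"pos",s["tool_pos"].round(4),"xdir",R[:,0].round(3),"ydir",R[:,1].round(3),"zdir",R[:,2].round(3),"F",s["wrist_force"].round(1),"w",s["width"],"q",s["q"].round(2))
E
python3 -c "
from h import *
st(); s=sensors.read_state();R=Ro.from_rotvec(s['tcp_rot']).as_matrix()
print('x ang',np.degrees(np.arctan2(R[1,0],R[0,0])))
print(local([.508,.2645,.20]),local([.481,.3445,.20]))"
```

```text
t 0.3 pos [0.1491 0.6581 0.2308] xdir [ 0.221  0.975 -0.001] ydir [-0.    -0.001 -1.   ] zdir [-0.975  0.221  0.   ] F [-0.   0.1  0.5] w 1.0005196121622153 q [ 1.31  0.26  1.6  -0.    1.27 -0.04]
x ang 77.23585273988418
[-0.3045124   0.03103067 -0.43699728] [-0.23245473  0.03097103 -0.39298945]
```

Call:
arm_command --pt "-0.03 0.003 -0.044 0" --pt "-0.03 0.003 -0.044 0" --pt "-0.03 0.003 -0.044 0" --pt "-0.03 0.003 -0.044 0" --pt "-0.03 0.003 -0.044 0" --pt "-0.03 0.003 -0.044 0" --pt "-0.03 0.003 -0.044 0" --pt "-0.03 0.003 -0.044 0" --pt "-0.03 0.003 -0.044 0" --pt "-0.03 0.003 -0.044 0" --pt "0 0 0 -0.137" --pt "0 0 0 -0.137" --pt "0 0 0 -0.137" --pt "0 0 0 -0.137" --pt "0 0 0 0" --fingers 0.07

```text
time: 2.17
tool_pos: [0.512, 0.2685, 0.2013]
tcp_rot: [-1.038, -1.444, 1.443]
wrist_force: [0.2, -0.3, 0.7]
width: 0.82
```

```bash
python3 -c "
from h import *
st(); print(local([.508,.2645,.109]))
for n in('top','side'): c=cam(n); cv2.imwrite(f'pics/{n}1.png',c['color'][:,:,::-1]); print(proj(c,[.508,.2645,.115]))
"
```

```text
t 2.17 pos [0.512  0.2685 0.2013] xdir [-0.318  0.948  0.   ] ydir [ 0.  0. -1.] zdir [-0.948 -0.318 -0.   ] F [ 0.2 -0.3  0.7] w 0.8203731476251167 q [ 0.44  0.1   1.85  0.    1.19 -1.45]
[-0.00249735  0.09232058  0.00503392]
[143.16267828 196.24673692]
[218.47624868 293.86500431]
```

View pics/side1.png

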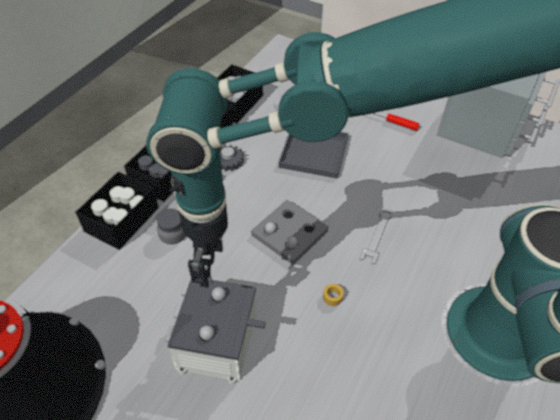

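Call:
arm_command --pt "-0.0025 0.02 0.005 0" --pt "0 0.03 0 0" --pt "0 0.02 0 0" --pt "0 0.005 0 0" --pt "0 0 0 0"

```text
time: 2.9
tool_pos: [0.5082, 0.2647, 0.1264]
tcp_rot: [-1.038, -1.444, 1.444]
wrist_force: [0.0, -0.2, 0.2]
width: 0.821
```

```bash
python3 -c "
from h import *
st(); print(local([.508,.2645,.109]))
for n in('top','side'): c=cam(n); cv2.imwrite(f'pics/{n}2.png',c['color'][:,:,::-1])
c=cv2.resize(cv2.imread('pics/side2.png')[190:390,120:320],None,fx=3,fy=3);cv2.imwrite('pics/side2z.png',c)
"
```

```text
t 2.9 pos [0.5082 0.2647 0.1264] xdir [-0.319  0.948 -0.   ] ydir [-0. -0. -1.] zdir [-0.948 -0.319  0.   ] F [ 0.  -0.2  0.2] w 0.8208371713161954 q [ 0.44  0.16  1.93 -0.    1.05 -1.46]
[-7.87548699e-05  1.73708379e-02  2.49458020e-04]
```

View pics/side2z.png

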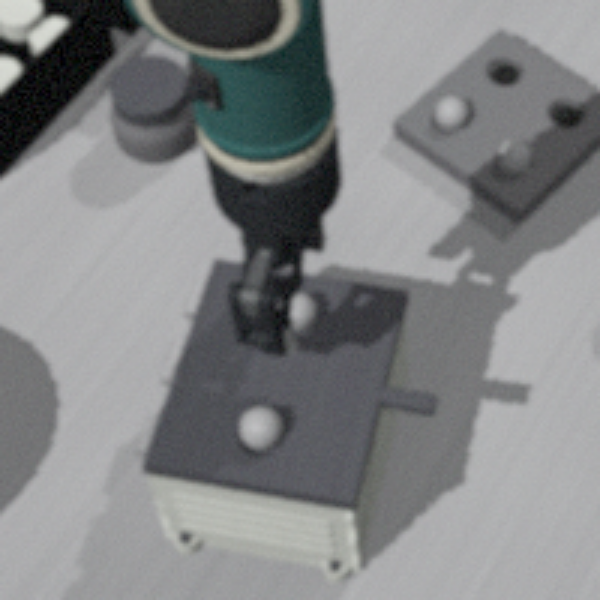

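```bash
python3 -c "
from h import *
c=cam('side'); s=sensors.read_state(); R=Ro.from_rotvec(s['tcp_rot']).as_matrix();p=s['tool_pos']
k=6;o=np.array([195,265]);im=cv2.resize(c['color'][o[1]-25:o[1]+75,o[0]-35:o[0]+65,::-1],None,fx=k,fy=k,interpolation=cv2.INTER_CUBIC)
f=lambda X:tuple(int(v) for v in ((proj(c,X)-[o[0]-35,o[1]-25]+.5)*k))
for sx in(1,-1):
  for back in(.0,.006):
    q=[f(p+R@np.array([sx*a,-back,b])) for a,b in((.035,-.011),(.035,.011),(.049,.011),(.049,-.011))]
    cv2.polylines(im,[np.array(q)],True,(0,0,255) if back==0 else (0,255,0),1)
cv2.circle(im,f([.508,.2645,.115]),4,(255,0,0),-1);cv2.circle(im,f(p),4,(0,255,255),-1)
cv2.circle(im,f([.481,.3445,.115]),4,(255,0,0),-1)
cv2.imwrite('pics/s3.png',im)
c=cam('top');o=np.array([143,197]);im=cv2.resize(c['color'][o[1]-50:o[1]+50,o[0]-60:o[0]+40,::-1],None,fx=k,fy=k,interpolation=cv2.INTER_CUBIC);cv2.imwrite('pics/t3.png',im)
"
```

```text
(no output)
```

View pics/s3.png

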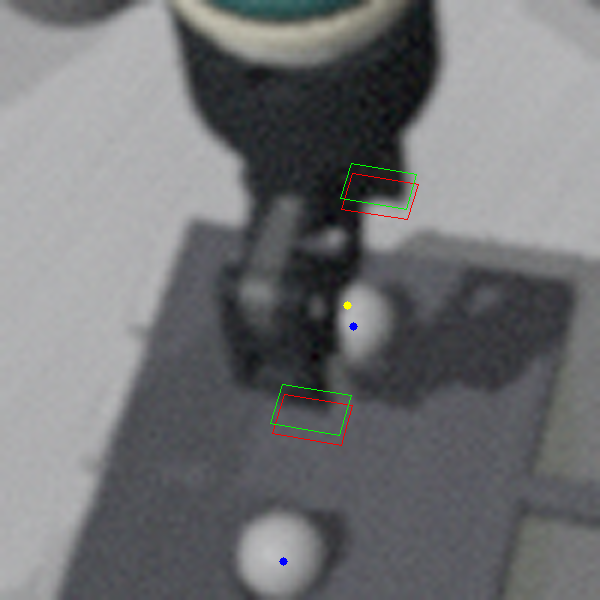

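View pics/t3.png

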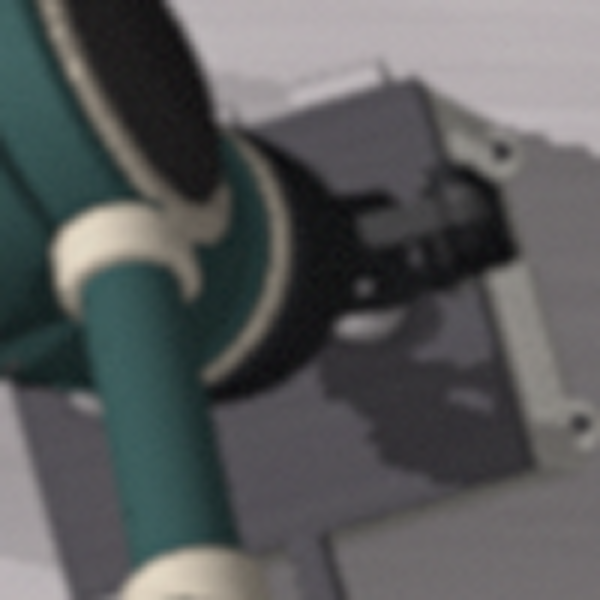

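```bash
python3 -c "
from h import *
s=sensors.read_state(); R=Ro.from_rotvec(s['tcp_rot']).as_matrix();p=s['tool_pos']
k=5
for n,o in(('side',(140,170)),('top',(60,140))):
  c=cam(n);o=np.array(o);im=cv2.resize(c['color'][o[1]:o[1]+118,o[0]:o[0]+130,::-1],None,fx=k,fy=k,interpolation=cv2.INTER_CUBIC)
  im=cv2.convertScaleAbs(im,alpha=1.8,beta=20)
  f=lambda X:tuple(int(v) for v in ((proj(c,X)-o+.5)*k))
  for h in np.arange(0,.19,.02): cv2.circle(im,f(p+R@np.array([0,-h,0])),3,(0,0,255),-1)
  for h in (.02,.04,.075,.1): cv2.line(im,f(p+R@np.array([-.05,-h,0])),f(p+R@np.array([.05,-h,0])),(0,255,0),1)
  cv2.imwrite(f'pics/ax_{n}.png',im)
"
```

```text
(no output)
```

View pics/ax_side.png

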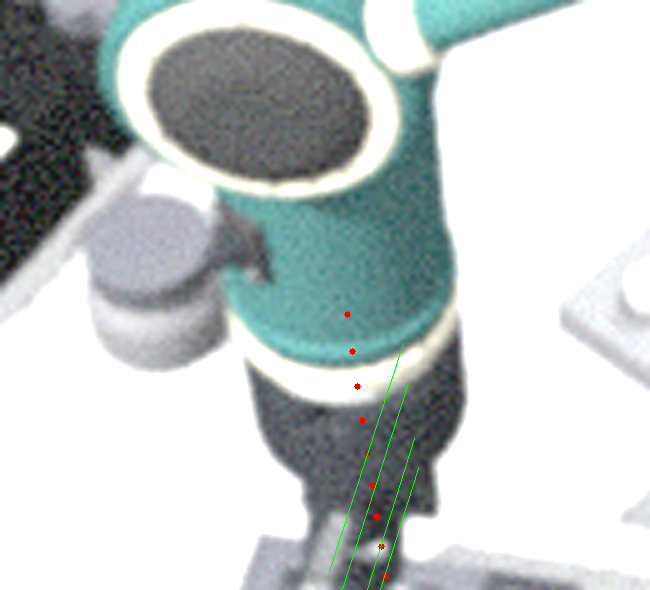

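View pics/ax_top.png

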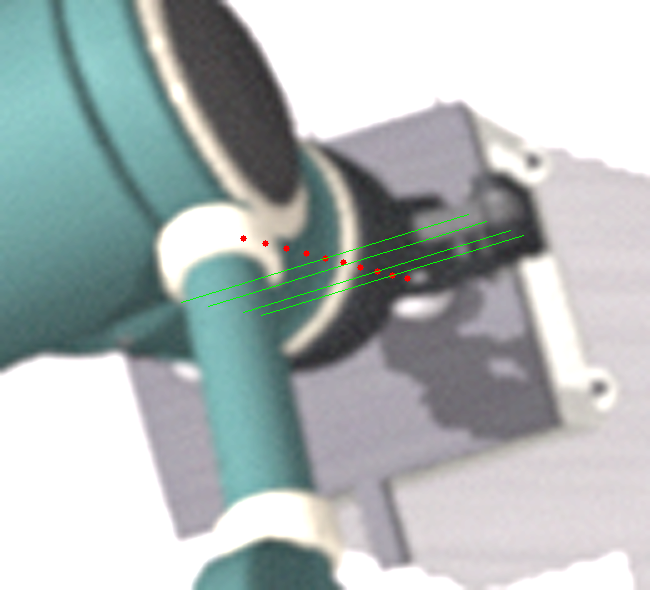

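The fingers straddle the ball: in the side view at 6x, the ball is at (360,320) and the near fingertip at (310,395). The tool axis agrees with the calibration to within about 3 mm, so I'll shift 2 mm to the front, lower and grip.

Call:
arm_command --pt "0 0.008 0.002 0" --pt "0 0.007 0 0" --pt "0 0.002 0 0" --pt "0 0 0 0"

```text
time: 3.7
tool_pos: [0.5058, 0.2638, 0.1087]
tcp_rot: [-1.037, -1.444, 1.445]
wrist_force: [0.5, 0.3, 0.8]
width: 0.82
```

Call:
arm_command --pt "0 0 0 0" --pt "0 0 0 0" --pt "0 0 0 0" --pt "0 0 0 0" --pt "0 0 0 0" --pt "0 0 0 0" --fingers 0.015 --newtons 30

```text
time: 4.45
tool_pos: [0.5064, 0.2639, 0.1096]
tcp_rot: [-1.038, -1.445, 1.444]
wrist_force: [0.3, -0.7, 2.2]
width: 0.275
```

```bash
python3 -c "
from h import *
st()
k=5
for n,o in(('side',(140,200)),('top',(60,140))):
  c=cam(n);o=np.array(o);im=cv2.resize(c['color'][o[1]:o[1]+118,o[0]:o[0]+130,::-1],None,fx=k,fy=k,interpolation=cv2.INTER_CUBIC)
  im=cv2.convertScaleAbs(im,alpha=1.5,beta=20)
  cv2.imwrite(f'pics/g_{n}.png',im)
"
```

```text
t 4.45 pos [0.5064 0.2639 0.1096] xdir [-0.319  0.948 -0.   ] ydir [ 0.001  0.    -1.   ] zdir [-0.948 -0.319 -0.001] F [ 0.3 -0.7  2.2] w 0.27473633271547426 q [ 0.44  0.18  1.95 -0.    1.02 -1.46]
```

View pics/g_side.png

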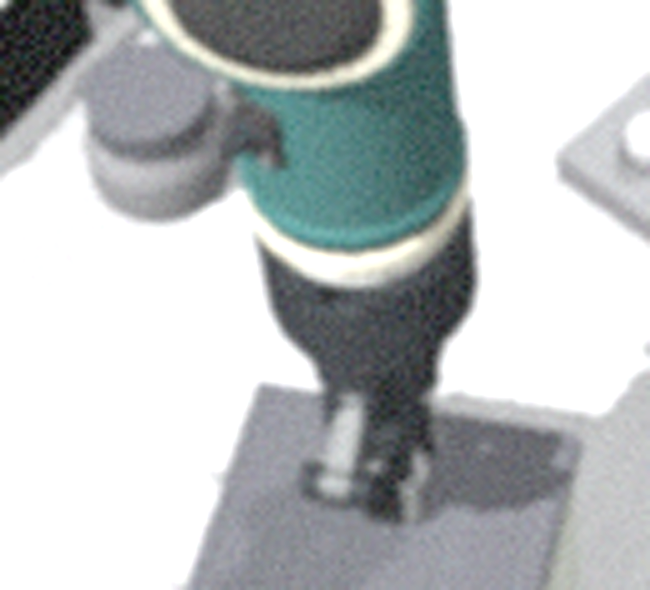

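Call:
arm_command --pt "0 -0.01 0 0" --pt "0 -0.02 0 0" --pt "0 -0.03 0 0" --pt "0 -0.03 0 0" --pt "0 0 0 0"

```text
time: 5.18
tool_pos: [0.5085, 0.2652, 0.2039]
tcp_rot: [-1.041, -1.452, 1.439]
wrist_force: [1.0, -0.3, -0.7]
width: 0.278
```

```bash
python3 -c "
from h import *
st()
k=5
for n,o in(('side',(140,180)),('top',(60,140))):
  c=cam(n);o=np.array(o);im=cv2.resize(c['color'][o[1]:o[1]+118,o[0]:o[0]+130,::-1],None,fx=k,fy=k,interpolation=cv2.INTER_CUBIC)
  im=cv2.convertScaleAbs(im,alpha=1.5,beta=20)
  cv2.imwrite(f'pics/h_{n}.png',im)
"
```

```text
t 5.17 pos [0.5085 0.2652 0.2039] xdir [-0.32   0.948  0.001] ydir [ 0.007  0.004 -1.   ] zdir [-0.948 -0.32  -0.008] F [ 1.  -0.3 -0.7] w 0.27800175292080487 q [ 0.44  0.09  1.86  0.    1.18 -1.46]
```

View pics/h_side.png

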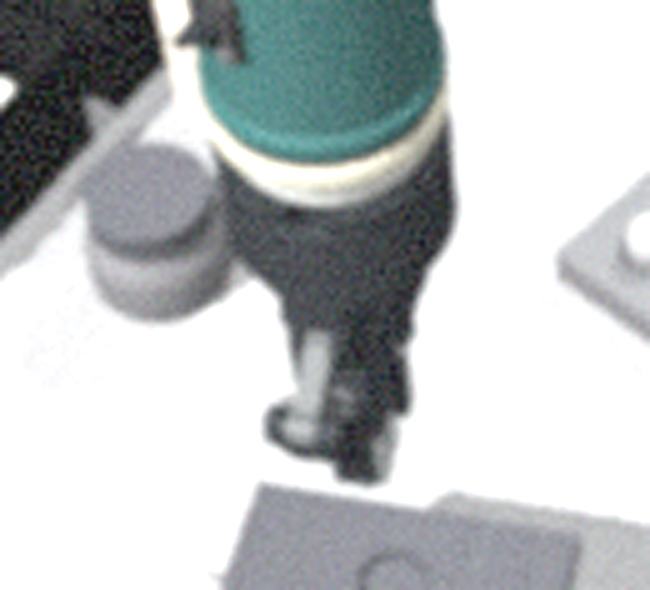

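View pics/h_top.png

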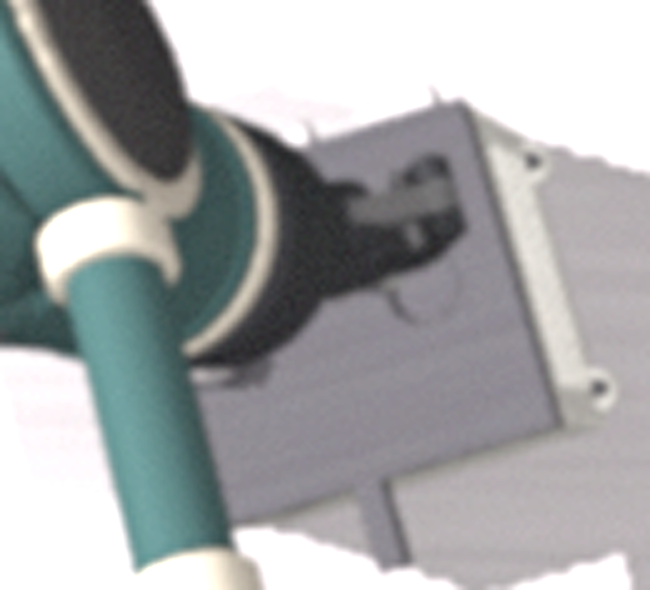

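The ball is lifted and its recess is empty (ring at (423,285) in the 5x top crop). Next I carry it over the upper well.

```bash
python3 -c "
from h import *
print(local([.524,-.048,.1]),local([.524,-.048,.1]) /6)"
```

```text
[-0.30135342  0.09973642  0.08297733] [-0.05022557  0.01662274  0.01382956]
```

Call:
arm_command --pt "-0.02 0 0.006 0" --pt "-0.043 0.01 0.012 0" --pt "-0.043 0.015 0.012 0" --pt "-0.043 0.015 0.012 0" --pt "-0.043 0.015 0.012 0" --pt "-0.043 0.015 0.012 0" --pt "-0.043 0.015 0.012 0" --pt "-0.023 0.015 0.005 0" --pt "0 0 0 0" --pt "0 0 0 0"

```text
time: 6.52
tool_pos: [0.5228, -0.0478, 0.0988]
tcp_rot: [-1.036, -1.443, 1.444]
wrist_force: [-0.3, -0.3, -1.3]
width: 0.279
```

```bash
python3 -c "
from h import *
st();print(local([.524,-.048,.0225]))
k=5
for n,o in(('side',(230,160)),('top',(230,140))):
  c=cam(n);o=np.array(o);im=cv2.resize(c['color'][o[1]:o[1]+118,o[0]:o[0]+130,::-1],None,fx=k,fy=k,interpolation=cv2.INTER_CUBIC)
  im=cv2.convertScaleAbs(im,alpha=1.5,beta=20)
  cv2.imwrite(f'pics/i_{n}.png',im)
"
```

```text
t 6.53 pos [ 0.5228 -0.0478  0.0988] xdir [-0.319  0.948  0.001] ydir [-0.002  0.001 -1.   ] zdir [-0.948 -0.319  0.001] F [-0.3 -0.3 -1.3] w 0.2789381984015747 q [-0.14  0.11  2.05  0.    0.99 -2.03]
[-0.00061949  0.07624858 -0.00118222]
```

View pics/i_side.png

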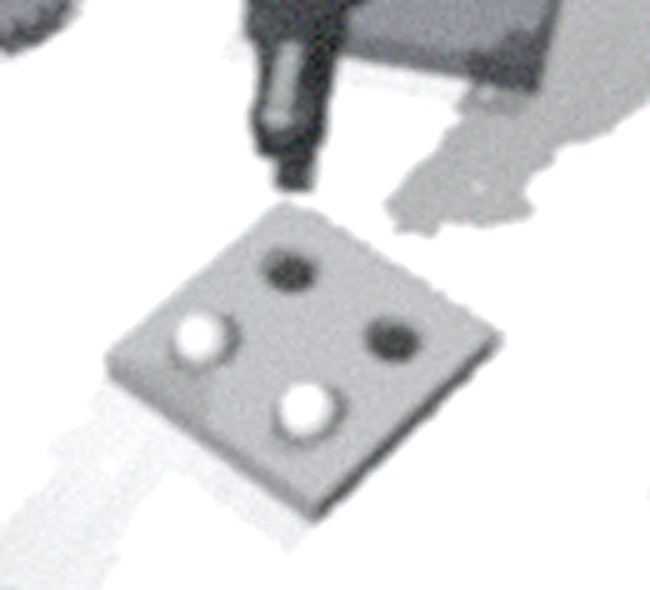

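View pics/i_top.png

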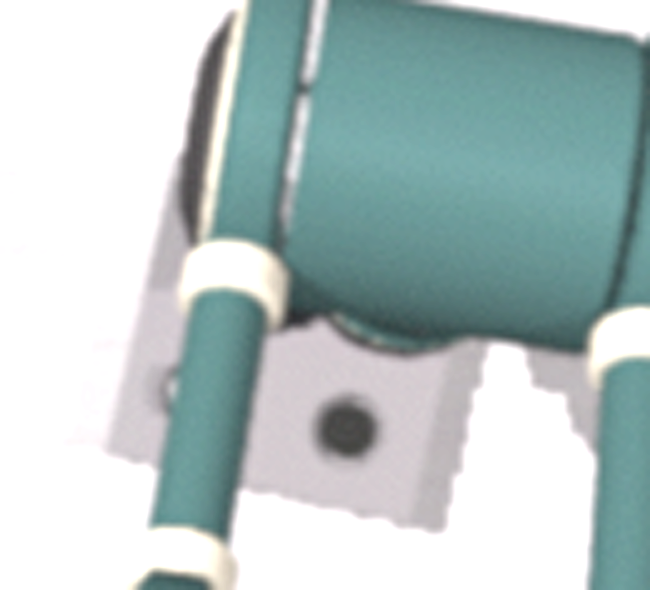

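The side view shows the ball at (295,190) directly above the empty well at (290,270). Now lower it and check before letting go.

Call:
arm_command --pt "-0.0005 0.02 -0.001 0" --pt "0 0.025 0 0" --pt "0 0.02 0 0" --pt "0 0.009 0 0" --pt "0 0.002 0 0" --pt "0 0 0 0"

```text
time: 7.38
tool_pos: [0.5255, -0.0478, 0.0241]
tcp_rot: [-1.038, -1.446, 1.445]
wrist_force: [-0.4, -0.2, -0.7]
width: 0.272
```

```bash
python3 -c "
from h import *
st();print(local([.524,-.048,.0225]))
k=5
for n,o in(('side',(230,160)),):
  c=cam(n);o=np.array(o);im=cv2.resize(c['color'][o[1]:o[1]+118,o[0]:o[0]+130,::-1],None,fx=k,fy=k,interpolation=cv2.INTER_CUBIC)
  im=cv2.convertScaleAbs(im,alpha=1.5,beta=20)
  f=lambda X:tuple(int(v) for v in ((proj(c,X)-o+.5)*k))
  cv2.circle(im,f([.524,-.048,.02]),3,(0,0,255),-1)
  cv2.imwrite(f'pics/j_{n}.png',im)
"
```

```text
t 7.38 pos [ 0.5255 -0.0478  0.0241] xdir [-0.32   0.947 -0.001] ydir [ 0.001 -0.    -1.   ] zdir [-0.947 -0.32  -0.001] F [-0.4 -0.2 -0.7] w 0.2723079022058774 q [-0.14  0.21  2.09  0.    0.83 -2.03]
[0.00031927 0.00155321 0.00149113]
```

View pics/j_side.png

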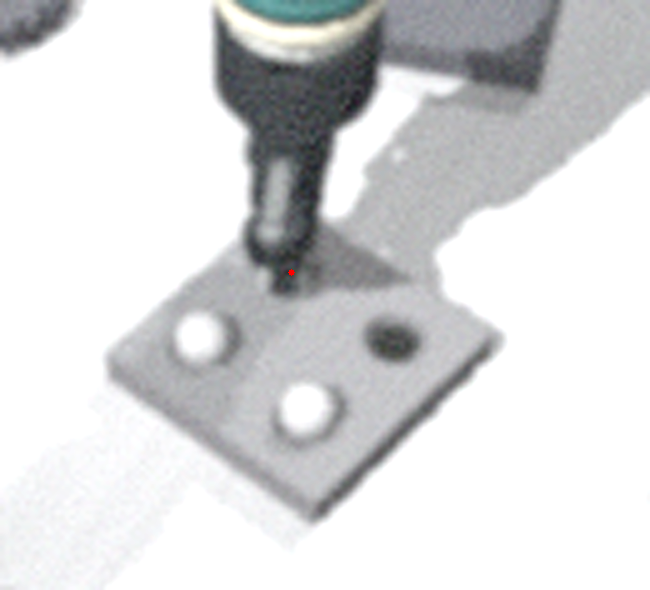

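Call:
arm_command --pt "0 0.001 0.001 0" --pt "0 0 0 0"

```text
time: 7.68
tool_pos: [0.524, -0.0484, 0.0227]
tcp_rot: [-1.038, -1.445, 1.444]
wrist_force: [-0.4, 0.3, -0.4]
width: 0.271
```

Call:
arm_command --pt "0 0 0 0" --pt "0 0 0 0" --pt "0 0 0 0" --pt "0 0 0 0" --fingers 0.045

```text
time: 8.18
tool_pos: [0.5239, -0.0483, 0.0223]
tcp_rot: [-1.037, -1.445, 1.445]
wrist_force: [0.2, 0.1, -0.2]
width: 0.525
```

Call:
arm_command --pt "0 -0.02 0 0" --pt "0 -0.04 0 0" --pt "0 -0.05 0 0" --pt "0 -0.05 0 0" --pt "0 -0.02 0 0" --pt "0 0 0 0"

```text
time: 8.93
tool_pos: [0.5254, -0.0485, 0.2047]
tcp_rot: [-1.042, -1.448, 1.444]
wrist_force: [-0.7, 0.1, -1.2]
width: 0.527
```

```bash
python3 -c "
from h import *
st();print(local([.481,.3445,.2]))
k=5
for n,o in(('side',(230,160)),):
  c=cam(n);o=np.array(o);im=cv2.resize(c['color'][o[1]:o[1]+118,o[0]:o[0]+130,::-1],None,fx=k,fy=k,interpolation=cv2.INTER_CUBIC)
  im=cv2.convertScaleAbs(im,alpha=1.5,beta=20)
  cv2.imwrite(f'pics/k_{n}.png',im)
"
```

```text
t 8.93 pos [ 0.5254 -0.0485  0.2047] xdir [-0.32   0.948 -0.002] ydir [ 0.005 -0.001 -1.   ] zdir [-0.948 -0.32  -0.004] F [-0.7  0.1 -1.2] w 0.5265469285773707 q [-0.14  0.    1.95  0.    1.19 -2.04]
[ 0.3866078   0.00417898 -0.08348599]
```

View pics/k_side.png

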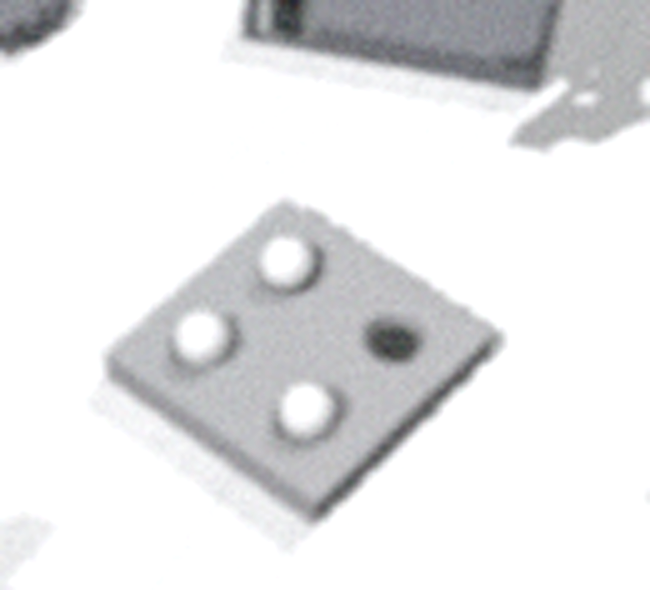

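The first ball is seated, at (288,262) in the crop. Now the second.

Call:
arm_command --pt "0.025 0 -0.006 0" --pt "0.05 0 -0.012 0" --pt "0.05 0 -0.012 0" --pt "0.05 0 -0.012 0" --pt "0.05 0 -0.012 0" --pt "0.05 0 -0.012 0" --pt "0.05 0 -0.01 0" --pt "0.04 0 -0.005 0" --pt "0.0216 0 -0.0025 0" --pt "0 0 0 0" --pt "0 0 0 0" --fingers 0.06

```text
time: 10.35
tool_pos: [0.4793, 0.3434, 0.2014]
tcp_rot: [-1.038, -1.443, 1.446]
wrist_force: [0.6, 0.2, -0.1]
width: 0.7
```

```bash
python3 -c "
from h import *
st();print(local([.4803,.3442,.109]))
"
```

```text
t 10.35 pos [0.4793 0.3434 0.2014] xdir [-0.319  0.948 -0.001] ydir [-0.001 -0.002 -1.   ] zdir [-0.948 -0.319  0.002] F [ 0.6  0.2 -0.1] w 0.6998460998821525 q [ 0.58  0.13  1.82 -0.    1.19 -1.32]
[ 0.00052312  0.09240585 -0.00130082]
```

Call:
arm_command --pt "0.0005 0.02 -0.001 0" --pt "0 0.03 0 0" --pt "0 0.025 0 0" --pt "0 0.011 0 0" --pt "0 0.006 0 0" --pt "0 0 0 0"

```text
time: 11.1
tool_pos: [0.4805, 0.3453, 0.1104]
tcp_rot: [-1.038, -1.445, 1.444]
wrist_force: [0.4, -0.8, 0.2]
width: 0.7
```

Call:
arm_command --pt "0 0 0 0" --pt "0 0 0 0" --pt "0 0 0 0" --pt "0 0 0 0" --pt "0 0 0 0" --pt "0 0 0 0" --fingers 0.015 --newtons 30

```text
time: 11.85
tool_pos: [0.4809, 0.3459, 0.1113]
tcp_rot: [-1.038, -1.446, 1.443]
wrist_force: [0.3, -0.4, 5.5]
width: 0.274
```

```bash
python3 -c "
from h import *
st()
k=5
for n,o in(('side',(140,240)),):
  c=cam(n);o=np.array(o);im=cv2.resize(c['color'][o[1]:o[1]+118,o[0]:o[0]+130,::-1],None,fx=k,fy=k,interpolation=cv2.INTER_CUBIC)
  im=cv2.convertScaleAbs(im,alpha=1.5,beta=20)
  cv2.imwrite(f'pics/l_{n}.png',im)
"
```

```text
t 11.85 pos [0.4809 0.3459 0.1113] xdir [-0.32   0.948  0.   ] ydir [ 0.001  0.001 -1.   ] zdir [-0.948 -0.32  -0.002] F [ 0.3 -0.4  5.5] w 0.27374351009514364 q [ 0.58  0.21  1.9  -0.    1.03 -1.31]
```

View pics/l_side.png

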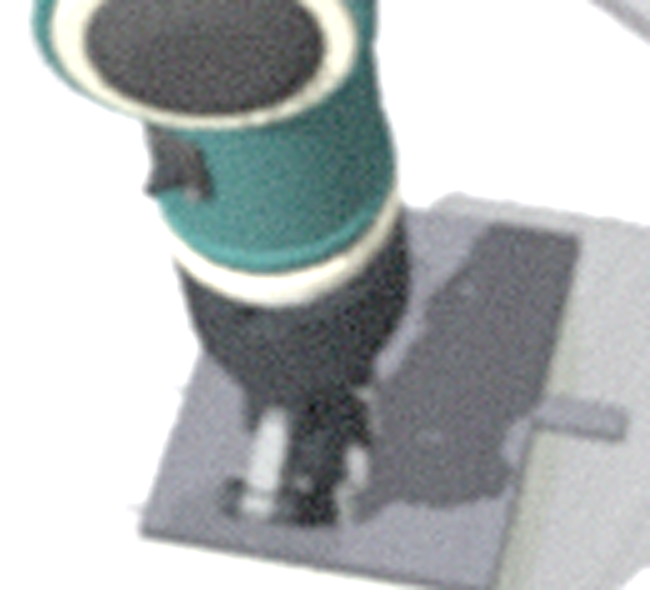

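The upward force of 5.5 N suggests the grip is slightly high on the ball, so I'll regrip 2 mm lower.

Call:
arm_command --pt "0 0 0 0" --pt "0 0 0 0" --pt "0 0.0025 0 0" --pt "0 0 0 0" --fingers 0.045

```text
time: 12.4
tool_pos: [0.4798, 0.3452, 0.1071]
tcp_rot: [-1.037, -1.443, 1.446]
wrist_force: [0.3, -1.0, -0.6]
width: 0.525
```

Call:
arm_command --pt "0 0 0 0" --pt "0 0 0 0" --pt "0 0 0 0" --pt "0 0 0 0" --pt "0 0 0 0" --fingers 0.015 --newtons 30

```text
time: 13.02
tool_pos: [0.4802, 0.3454, 0.1078]
tcp_rot: [-1.037, -1.445, 1.445]
wrist_force: [-0.3, -0.2, 0.5]
width: 0.275
```

Call:
arm_command --pt "0 -0.01 0 0" --pt "0 -0.02 0 0" --pt "0 -0.03 0 0" --pt "0 -0.03 0 0" --pt "0 0 0 0"

```text
time: 13.65
tool_pos: [0.4827, 0.3472, 0.2029]
tcp_rot: [-1.041, -1.453, 1.438]
wrist_force: [0.8, -0.0, -0.6]
width: 0.276
```

```bash
python3 -c "
from h import *
st();print(local([.462,-.0345,.1]))
"
```

```text
t 13.65 pos [0.4827 0.3472 0.2029] xdir [-0.32   0.948  0.002] ydir [ 0.007  0.005 -1.   ] zdir [-0.948 -0.32  -0.008] F [ 0.8 -0.  -0.6] w 0.2760618161235338 q [ 0.58  0.13  1.82  0.    1.19 -1.31]
[-0.35528321  0.10094146  0.1424226 ]
```

Call:
arm_command --pt "-0.02 0 0.008 0" --pt "-0.045 0.01 0.018 0" --pt "-0.045 0.012 0.018 0" --pt "-0.045 0.012 0.018 0" --pt "-0.045 0.012 0.018 0" --pt "-0.045 0.012 0.018 0" --pt "-0.045 0.012 0.018 0" --pt "-0.045 0.016 0.018 0" --pt "-0.02 0.015 0.008 0" --pt "0 0 0 0" --pt "0 0 0 0"

```text
time: 15.02
tool_pos: [0.4583, -0.0362, 0.0964]
tcp_rot: [-1.037, -1.443, 1.444]
wrist_force: [0.8, 0.1, -0.4]
width: 0.273
```

```bash
python3 -c "
from h import *
st();print(local([.462,-.0345,.0215]))
k=5
for n,o in(('side',(230,160)),):
  c=cam(n);o=np.array(o);im=cv2.resize(c['color'][o[1]:o[1]+118,o[0]:o[0]+130,::-1],None,fx=k,fy=k,interpolation=cv2.INTER_CUBIC)
  im=cv2.convertScaleAbs(im,alpha=1.5,beta=20)
  cv2.imwrite(f'pics/m_{n}.png',im)
"
```

```text
t 15.03 pos [ 0.4583 -0.0362  0.0964] xdir [-0.319  0.948  0.001] ydir [-0.001  0.    -1.   ] zdir [-0.948 -0.319  0.001] F [ 0.8  0.1 -0.4] w 0.27335912763346604 q [-0.13 -0.02  2.18  0.    0.97 -2.03]
[ 0.00036823  0.07488884 -0.00415209]
```

View pics/m_side.png

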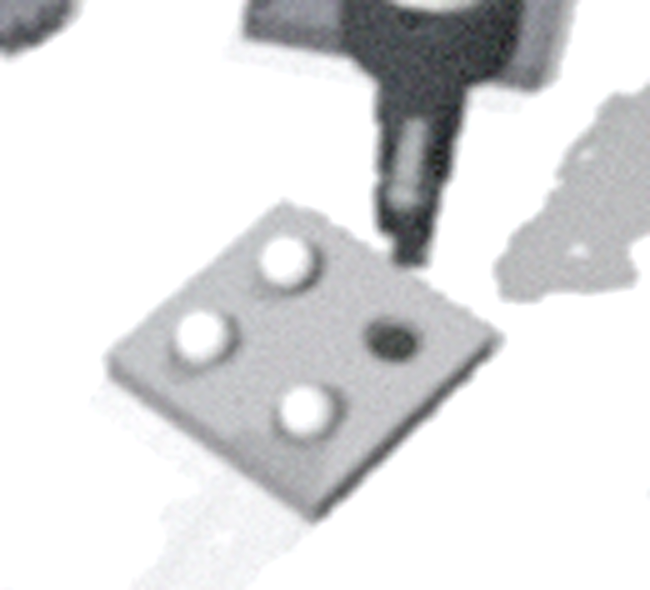

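Call:
arm_command --pt "0.0005 0.01 -0.0035 0" --pt "0 0.025 0 0" --pt "0 0.025 0 0" --pt "0 0.011 0 0" --pt "0 0.002 0 0" --pt "0 0 0 0"

```text
time: 15.82
tool_pos: [0.463, -0.0345, 0.0243]
tcp_rot: [-1.038, -1.446, 1.445]
wrist_force: [0.1, 0.1, 0.1]
width: 0.28
```

```bash
python3 -c "
from h import *
st();print(local([.462,-.0345,.0215]))
"
```

```text
t 15.82 pos [ 0.463  -0.0345  0.0243] xdir [-0.32   0.947 -0.   ] ydir [ 0.001 -0.    -1.   ] zdir [-0.947 -0.32  -0.001] F [0.1 0.1 0.1] w 0.27997841475809365 q [-0.13  0.1   2.22 -0.    0.81 -2.02]
[0.0003467  0.00282519 0.0009102 ]
```

Call:
arm_command --pt "0 0.0025 0.0005 0" --pt "0 0 0 0"

```text
time: 16.08
tool_pos: [0.4621, -0.0349, 0.0217]
tcp_rot: [-1.038, -1.445, 1.444]
wrist_force: [0.0, 0.9, -0.9]
width: 0.281
```

Call:
arm_command --pt "0 0 0 0" --pt "0 0 0 0" --pt "0 0 0 0" --pt "0 0 0 0" --fingers 0.045

```text
time: 16.58
tool_pos: [0.4619, -0.0349, 0.0214]
tcp_rot: [-1.038, -1.445, 1.445]
wrist_force: [0.4, -0.1, 0.2]
width: 0.526
```

Call:
arm_command --pt "0 -0.02 0 0" --pt "0 -0.04 0 0" --pt "0 -0.05 0 0" --pt "0 -0.05 0 0" --pt "0 -0.02 0 0" --pt "0 0 0 0"

```text
time: 17.32
tool_pos: [0.4633, -0.035, 0.2035]
tcp_rot: [-1.042, -1.448, 1.444]
wrist_force: [-0.2, -0.4, -0.7]
width: 0.528
```

```bash
python3 -c "
from h import *
st()
c0=cv2.imread('pics/top0.png')
k=5
for n,o in(('side',(230,160)),):
  c=cam(n);o=np.array(o);im=cv2.resize(c['color'][o[1]:o[1]+118,o[0]:o[0]+130,::-1],None,fx=k,fy=k,interpolation=cv2.INTER_CUBIC)
  im=cv2.convertScaleAbs(im,alpha=1.5,beta=20)
  cv2.imwrite(f'pics/n_{n}.png',im)
"
```

```text
t 17.32 pos [ 0.4633 -0.035   0.2035] xdir [-0.32   0.948 -0.002] ydir [ 0.005 -0.001 -1.   ] zdir [-0.948 -0.32  -0.004] F [-0.2 -0.4 -0.7] w 0.528252152897664 q [-0.13 -0.13  2.07 -0.    1.19 -2.03]
```

View pics/n_side.png

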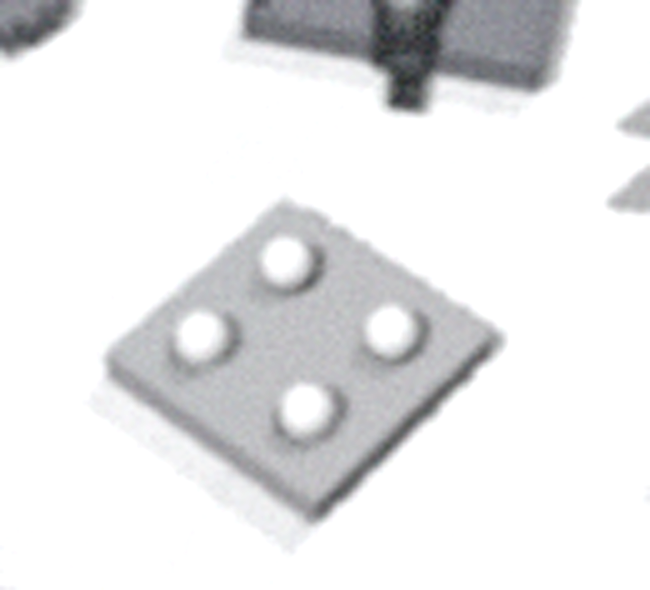

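Both balls are in their wells (crop (288,262) and (393,330)), and the two seated ones haven't moved. Next is the flap tongue.

```bash
python3 -c "
from h import *
print(local([.4106,.2745,.16]))
"
```

```text
[ 0.30960767  0.04140491 -0.05005396]
```

Call:
arm_command --pt "0.03 0 -0.005 0" --pt "0.05 0 -0.008 0" --pt "0.05 0 -0.008 0" --pt "0.05 0.01 -0.008 0" --pt "0.05 0.01 -0.008 0" --pt "0.05 0.01 -0.008 0" --pt "0.03 0.01 -0.005 0" --pt "0 0 0 0" --pt "0 0 0 0" --fingers 0.035

```text
time: 18.5
tool_pos: [0.4092, 0.2739, 0.1598]
tcp_rot: [-1.036, -1.442, 1.447]
wrist_force: [0.0, 0.2, -0.1]
width: 0.411
```

```bash
python3 -c "
from h import *
st();print(local([.4106,.2745,.091]))
k=5
for n,o in(('side',(160,240)),('top',(60,150))):
  c=cam(n);o=np.array(o);im=cv2.resize(c['color'][o[1]:o[1]+118,o[0]:o[0]+130,::-1],None,fx=k,fy=k,interpolation=cv2.INTER_CUBIC)
  im=cv2.convertScaleAbs(im,alpha=1.5,beta=20)
  f=lambda X:tuple(int(v) for v in ((proj(c,X)-o+.5)*k))
  cv2.circle(im,f([.4106,.2745,.106]),3,(0,0,255),-1)
  cv2.imwrite(f'pics/o_{n}.png',im)
"
```

```text
t 18.5 pos [0.4092 0.2739 0.1598] xdir [-0.32   0.947 -0.001] ydir [-0.002 -0.002 -1.   ] zdir [-0.947 -0.32   0.003] F [ 0.   0.2 -0.1] w 0.41129011667623766 q [ 0.54 -0.02  2.06 -0.    1.11 -1.36]
[ 0.0002154   0.06877596 -0.00167294]
```

View pics/o_side.png

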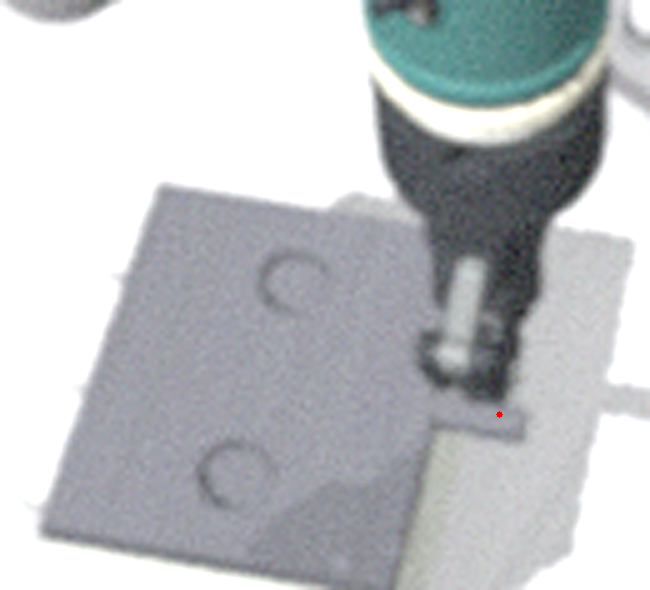

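View pics/o_top.png

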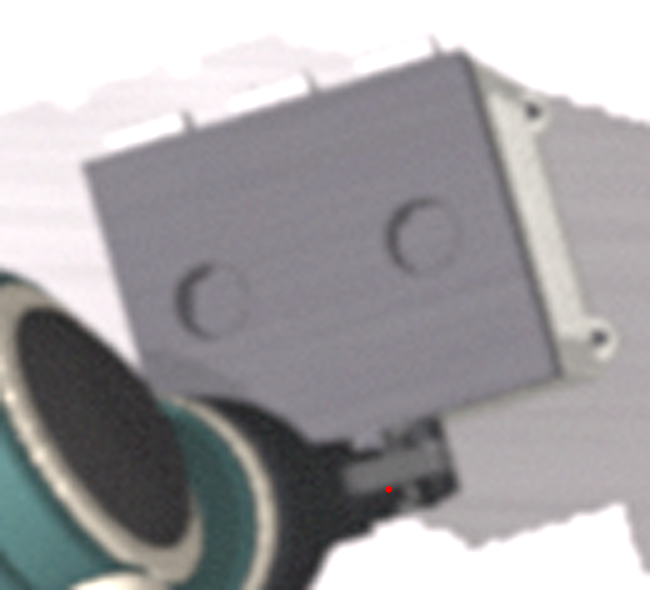

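Call:
arm_command --pt "0 0.02 -0.001 0" --pt "0 0.02 0 0" --pt "0 0.02 0 0" --pt "0 0.008 0 0" --pt "0 0 0 0"

```text
time: 19.23
tool_pos: [0.4111, 0.2744, 0.0931]
tcp_rot: [-1.038, -1.443, 1.444]
wrist_force: [0.1, 0.5, 0.9]
width: 0.405
```

Call:
arm_command --pt "0 0 0 0" --pt "0 0 0 0" --pt "0 0 0 0" --pt "0 0 0 0" --pt "0 0 0 0" --fingers 0.0 --newtons 40

```text
time: 19.85
tool_pos: [0.4119, 0.2753, 0.0944]
tcp_rot: [-1.039, -1.446, 1.444]
wrist_force: [0.1, -3.4, 5.1]
width: 0.127
```

```bash
python3 -c "
from h import *
st()
k=5
for n,o in(('side',(160,240)),):
  c=cam(n);o=np.array(o);im=cv2.resize(c['color'][o[1]:o[1]+118,o[0]:o[0]+130,::-1],None,fx=k,fy=k,interpolation=cv2.INTER_CUBIC)
  im=cv2.convertScaleAbs(im,alpha=1.5,beta=20)
  cv2.imwrite(f'pics/p_{n}.png',im)
"
```

```text
t 19.85 pos [0.4119 0.2753 0.0944] xdir [-0.32   0.947 -0.   ] ydir [ 0.002  0.    -1.   ] zdir [-0.947 -0.32  -0.002] F [ 0.1 -3.4  5.1] w 0.12708576515777942 q [ 0.54  0.05  2.12 -0.    0.97 -1.36]
```

View pics/p_side.png

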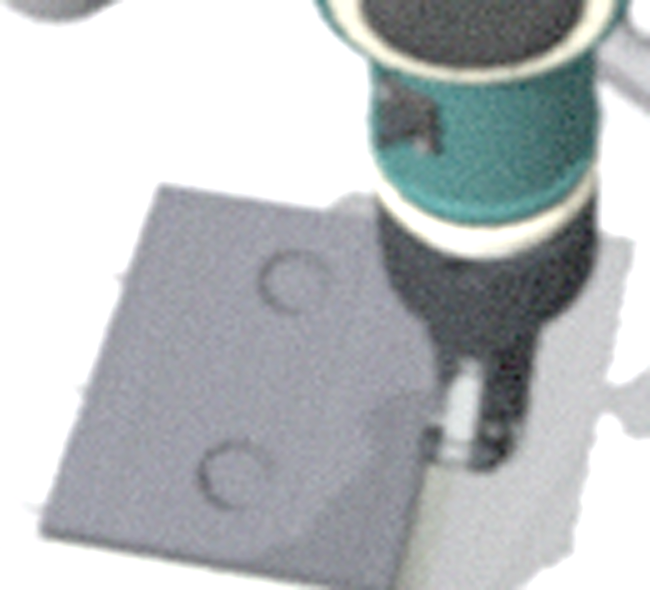

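The tongue is gripped (width 0.127, about 11 mm). Now compute the arc.

```bash
python3 -c "
import numpy as np
r=.1523;a=np.concatenate([[.04,.07],np.linspace(.14,1.61,22)])
s=r*np.cos(a);z=r*np.sin(a)
for i in range(1,len(a)): print(round(a[i]-.04,2),[0,round(-(z[i]-z[i-1]),4),round(s[i]-s[i-1],4),0])
"
```

```text
0.03 [0, np.float64(-0.0046), np.float64(-0.0003), 0]
0.1 [0, np.float64(-0.0106), np.float64(-0.0011), 0]
0.17 [0, np.float64(-0.0105), np.float64(-0.0019), 0]
0.24 [0, np.float64(-0.0103), np.float64(-0.0026), 0]
0.31 [0, np.float64(-0.0101), np.float64(-0.0033), 0]
0.38 [0, np.float64(-0.0099), np.float64(-0.004), 0]
0.45 [0, np.float64(-0.0096), np.float64(-0.0047), 0]
0.52 [0, np.float64(-0.0092), np.float64(-0.0053), 0]
0.59 [0, np.float64(-0.0088), np.float64(-0.006), 0]
0.66 [0, np.float64(-0.0084), np.float64(-0.0066), 0]
0.73 [0, np.float64(-0.0079), np.float64(-0.0071), 0]
0.8 [0, np.float64(-0.0074), np.float64(-0.0077), 0]
0.87 [0, np.float64(-0.0068), np.float64(-0.0082), 0]
0.94 [0, np.float64(-0.0062), np.float64(-0.0086), 0]
1.01 [0, np.float64(-0.0056), np.float64(-0.0091), 0]
1.08 [0, np.float64(-0.005), np.float64(-0.0094), 0]
1.15 [0, np.float64(-0.0043), np.float64(-0.0098), 0]
1.22 [0, np.float64(-0.0036), np.float64(-0.01), 0]
1.29 [0, np.float64(-0.0029), np.float64(-0.0103), 0]
1.36 [0, np.float64(-0.0022), np.float64(-0.0104), 0]
1.43 [0, np.float64(-0.0014), np.float64(-0.0106), 0]
1.5 [0, np.float64(-0.0007), np.float64(-0.0106), 0]
1.57 [0, np.float64(0.0), np.float64(-0.0107), 0]
```

Call:
arm_command --pt "0 -0.0046 -0.0003 0" --pt "0 -0.0106 -0.0011 0" --pt "0 -0.0105 -0.0019 0" --pt "0 -0.0103 -0.0026 0" --pt "0 -0.0101 -0.0033 0" --pt "0 -0.0099 -0.004 0" --pt "0 -0.0096 -0.0047 0" --pt "0 0 0 0"

```text
time: 20.9
tool_pos: [0.4287, 0.2809, 0.1589]
tcp_rot: [-1.038, -1.445, 1.444]
wrist_force: [5.9, -0.9, -4.5]
width: 0.125
```

```bash
python3 -c "
from h import *
st()
k=4
for n,o in(('side',(140,180)),):
  c=cam(n);o=np.array(o);im=cv2.resize(c['color'][o[1]:o[1]+145,o[0]:o[0]+180,::-1],None,fx=k,fy=k,interpolation=cv2.INTER_CUBIC)
  im=cv2.convertScaleAbs(im,alpha=1.5,beta=20)
  cv2.imwrite(f'pics/q_{n}.png',im)
"
```

```text
t 20.9 pos [0.4287 0.2809 0.1589] xdir [-0.32   0.948 -0.   ] ydir [ 0.001 -0.    -1.   ] zdir [-0.948 -0.32  -0.001] F [ 5.9 -0.9 -4.5] w 0.12469228133888192 q [ 0.53  0.01  2.03 -0.    1.1  -1.36]
```

View pics/q_side.png

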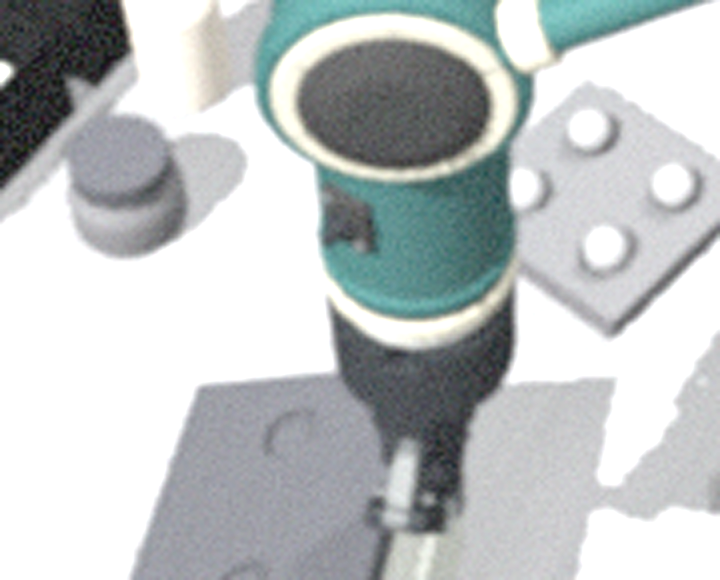

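Call:
arm_command --pt "0 -0.0092 -0.0053 0" --pt "0 -0.0088 -0.006 0" --pt "0 -0.0084 -0.0066 0" --pt "0 -0.0079 -0.0071 0" --pt "0 -0.0074 -0.0077 0" --pt "0 0 0 0"

```text
time: 21.7
tool_pos: [0.4601, 0.2915, 0.2017]
tcp_rot: [-1.039, -1.446, 1.444]
wrist_force: [2.4, -3.5, -2.8]
width: 0.124
```

Call:
arm_command --pt "0 -0.0068 -0.0082 0" --pt "0 -0.0062 -0.0086 0" --pt "0 -0.0056 -0.0091 0" --pt "0 -0.005 -0.0094 0" --pt "0 -0.0043 -0.0098 0" --pt "0 0 0 0"

```text
time: 22.45
tool_pos: [0.5034, 0.306, 0.2298]
tcp_rot: [-1.039, -1.446, 1.443]
wrist_force: [1.6, -4.2, -1.7]
width: 0.124
```

```bash
python3 -c "
from h import *
st()
k=4
for n,o in(('side',(120,150)),('top',(60,120))):
  c=cam(n);o=np.array(o);im=cv2.resize(c['color'][o[1]:o[1]+145,o[0]:o[0]+180,::-1],None,fx=k,fy=k,interpolation=cv2.INTER_CUBIC)
  im=cv2.convertScaleAbs(im,alpha=1.5,beta=20)
  cv2.imwrite(f'pics/r_{n}.png',im)
"
```

```text
t 22.45 pos [0.5034 0.306  0.2298] xdir [-0.319  0.948 -0.   ] ydir [ 0.002  0.    -1.   ] zdir [-0.948 -0.319 -0.002] F [ 1.6 -4.2 -1.7] w 0.12362185372669506 q [ 0.5   0.1   1.8  -0.    1.24 -1.39]
```

View pics/r_side.png

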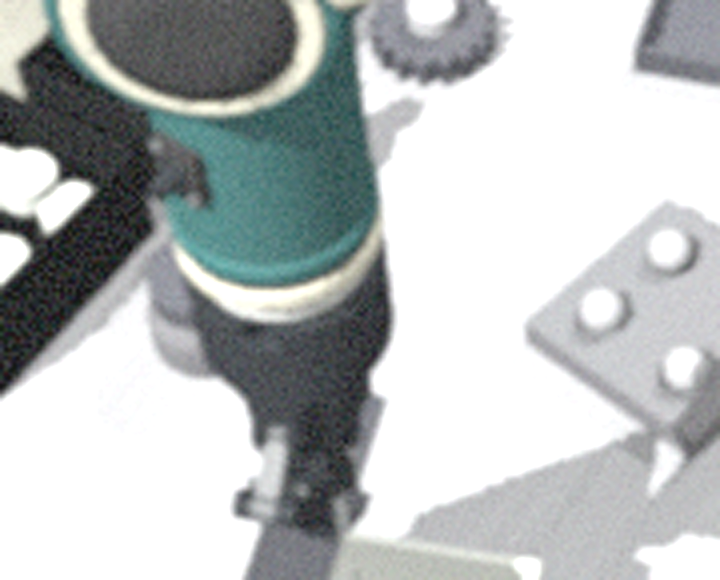

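View pics/r_top.png

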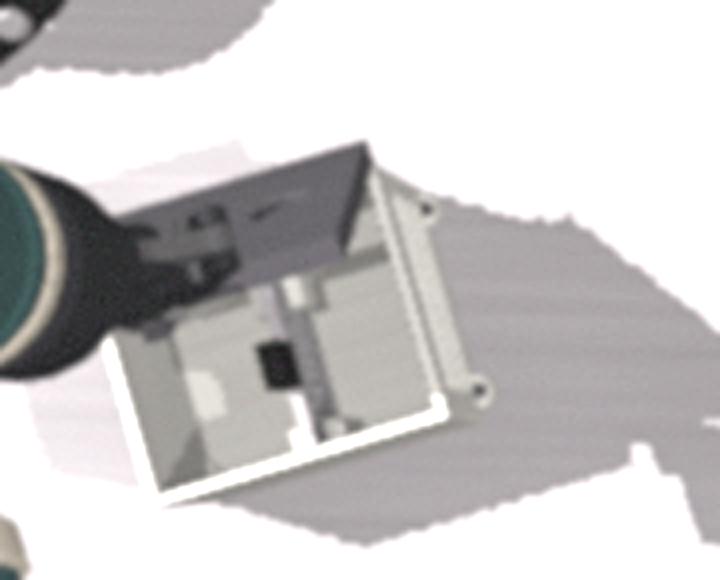

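Call:
arm_command --pt "0 -0.0036 -0.01 0" --pt "0 -0.0029 -0.0103 0" --pt "0 -0.0022 -0.0104 0" --pt "0 -0.0014 -0.0106 0" --pt "0 -0.0007 -0.0106 0" --pt "0 0 -0.0107 0" --pt "0 0 0 0"

```text
time: 23.42
tool_pos: [0.5633, 0.3262, 0.2418]
tcp_rot: [-1.04, -1.448, 1.442]
wrist_force: [1.0, -5.4, 2.7]
width: 0.118
```

```bash
python3 -c "
from h import *
st()
k=4
for n,o in(('side',(100,130)),('top',(60,110))):
  c=cam(n);o=np.array(o);im=cv2.resize(c['color'][o[1]:o[1]+145,o[0]:o[0]+180,::-1],None,fx=k,fy=k,interpolation=cv2.INTER_CUBIC)
  im=cv2.convertScaleAbs(im,alpha=1.5,beta=20)
  cv2.imwrite(f'pics/u_{n}.png',im)
"
```

```text
t 23.43 pos [0.5633 0.3262 0.2418] xdir [-0.319  0.948 -0.   ] ydir [ 0.004  0.001 -1.   ] zdir [-0.948 -0.319 -0.004] F [ 1.  -5.4  2.7] w 0.11771388062920017 q [ 0.49  0.21  1.65 -0.    1.28 -1.41]
```

View pics/u_side.png

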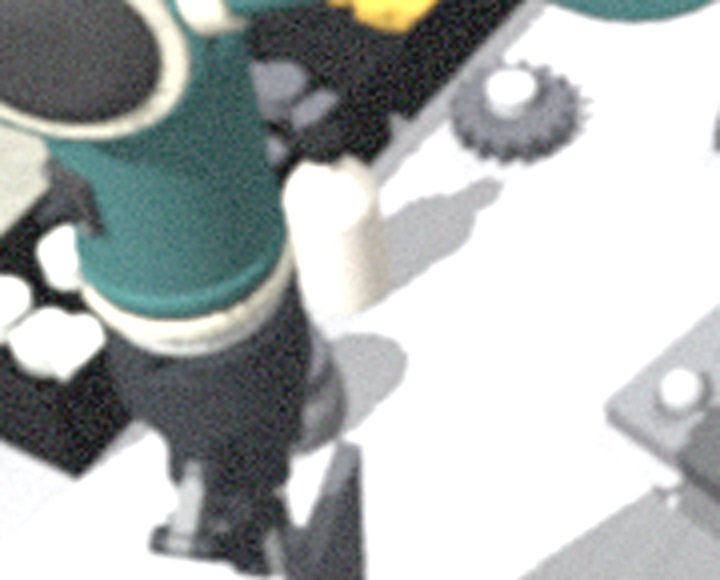

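View pics/u_top.png

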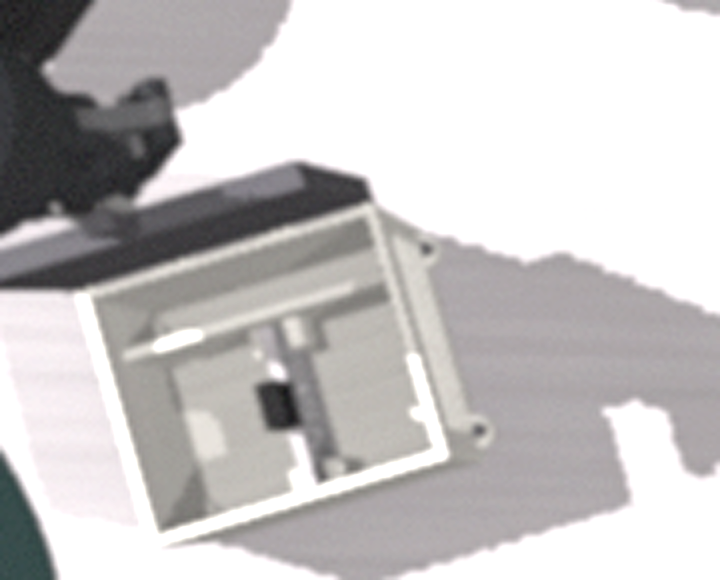

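The flap stands at about 1.6 rad. The top crop shows the strainer's black tab at (278,405). Now release the tongue, rise, and measure the tab.

Call:
arm_command --pt "0 0 0 0" --pt "0 0 0 0" --pt "0 0 0 0" --pt "0 0 0 0" --fingers 0.04

```text
time: 24.02
tool_pos: [0.561, 0.3262, 0.2393]
tcp_rot: [-1.037, -1.445, 1.444]
wrist_force: [0.2, -0.1, -0.4]
width: 0.469
```

Call:
arm_command --pt "0 -0.01 0 0" --pt "0 -0.03 0 0" --pt "0 -0.03 0 0" --pt "0 -0.02 0 0" --pt "0 0 0 0"

```text
time: 24.65
tool_pos: [0.562, 0.3263, 0.3321]
tcp_rot: [-1.04, -1.449, 1.441]
wrist_force: [0.4, -0.0, 0.7]
width: 0.469
```

```bash
python3 -c "
from h import *
st()
k=4
for n,o in(('side',(110,200)),('top',(60,110))):
  c=cam(n);o=np.array(o);im=cv2.resize(c['color'][o[1]:o[1]+145,o[0]:o[0]+180,::-1],None,fx=k,fy=k,interpolation=cv2.INTER_CUBIC)
  im=cv2.convertScaleAbs(im,alpha=1.5,beta=20)
  f=lambda X:tuple(int(v) for v in ((proj(c,X)-o+.5)*k))
  if n=='top':
    a=blob(c,(129,211),0,50,10);print(a,onz(c,a[0],.093))
    cv2.circle(im,f([.4803,.2987,.093]),3,(0,0,255),-1)
    cv2.circle(im,f(onz(c,a[0],.093)),3,(0,255,0),-1)
  cv2.imwrite(f'pics/v_{n}.png',im)
"
```

```text
t 24.65 pos [0.562  0.3263 0.3321] xdir [-0.319  0.948  0.001] ydir [ 0.004  0.002 -1.   ] zdir [-0.948 -0.319 -0.005] F [ 0.4 -0.   0.7] w 0.46943599138384084 q [ 0.49  0.17  1.53  0.    1.43 -1.41]
(array([129.57106781, 210.95353508]), 9.377058029174805, 13.21622371673584) [0.48010037 0.29577793 0.093     ]
```

View pics/v_side.png

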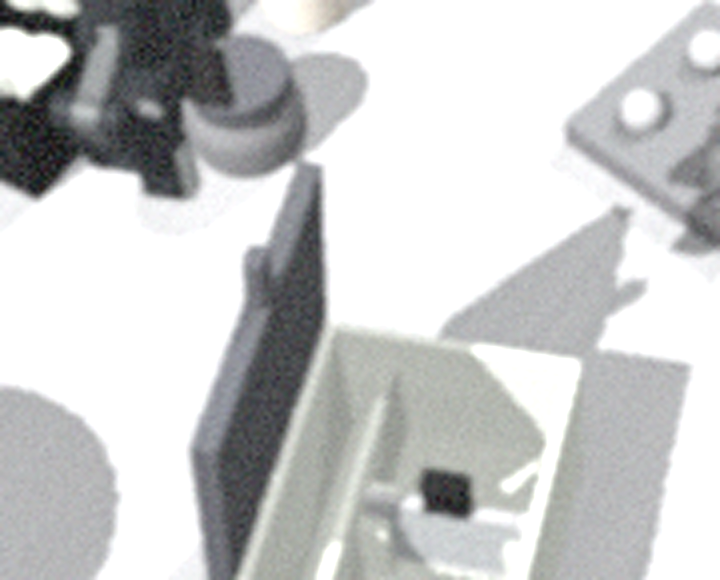

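View pics/v_top.png

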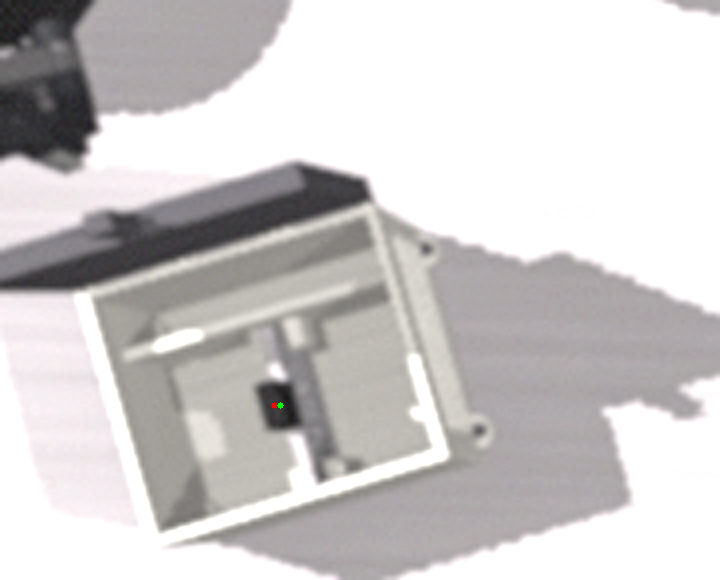

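The flap stays open near 1.6 rad and the tab is at about (0.480, 0.298). To give the wrist more room, I'll push the flap further back with closed fingers.

Call:
arm_command --pt "0 0 0.02 0" --pt "0 0 0.03 0" --pt "0 0 0.01 0" --pt "0 0.02 0 0" --pt "0 0.04 0 0" --pt "0 0.04 0 0" --pt "0 0.03 0 0" --pt "0 0 0 0" --fingers 0.0

```text
time: 25.75
tool_pos: [0.502, 0.3051, 0.1939]
tcp_rot: [-1.034, -1.436, 1.451]
wrist_force: [-0.4, -0.3, -0.5]
width: -0.001
```

Call:
arm_command --pt "0 0 -0.01 0" --pt "0 0 -0.012 0" --pt "0 0 -0.012 0" --pt "0 0 0 0"

```text
time: 26.25
tool_pos: [0.538, 0.318, 0.2001]
tcp_rot: [-1.039, -1.446, 1.443]
wrist_force: [0.0, 0.6, 0.5]
width: 0.002
```

Call:
arm_command --pt "0 0 -0.01 0" --pt "0 0 -0.01 0" --pt "0 0 -0.008 0" --pt "0 0 0 0"

```text
time: 26.75
tool_pos: [0.5636, 0.3266, 0.1989]
tcp_rot: [-1.038, -1.445, 1.444]
wrist_force: [-0.1, -0.0, -0.0]
width: -0.002
```

```bash
python3 -c "
from h import *
st()
k=4
for n,o in(('side',(110,170)),):
  c=cam(n);o=np.array(o);im=cv2.resize(c['color'][o[1]:o[1]+145,o[0]:o[0]+180,::-1],None,fx=k,fy=k,interpolation=cv2.INTER_CUBIC)
  im=cv2.convertScaleAbs(im,alpha=1.5,beta=20)
  cv2.imwrite(f'pics/w_{n}.png',im)
"
```

```text
t 26.75 pos [0.5636 0.3266 0.1989] xdir [-0.319  0.948 -0.   ] ydir [ 0.  0. -1.] zdir [-0.948 -0.319 -0.   ] F [-0.1 -0.  -0. ] w -0.001986338365927377 q [ 0.49  0.24  1.69 -0.    1.21 -1.41]
```

View pics/w_side.png

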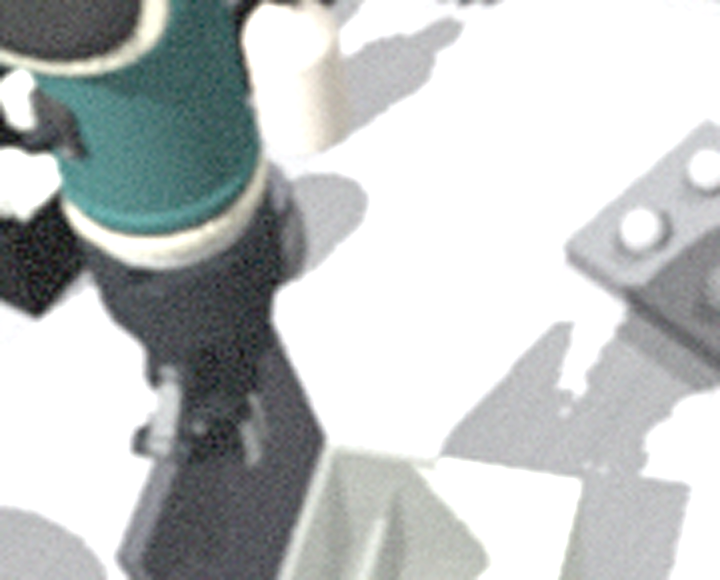

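The flap now leans back at about 1.8 rad. Back off and go above the tab.

Call:
arm_command --pt "0 0 0.02 0" --pt "0 -0.01 0.03 0" --pt "0 0 0.02 0" --pt "0 0 0 0" --fingers 0.04

```text
time: 27.3
tool_pos: [0.4959, 0.3039, 0.2099]
tcp_rot: [-1.038, -1.446, 1.444]
wrist_force: [1.1, 0.4, 0.3]
width: 0.469
```

```bash
python3 -c "
from h import *
st();print(local([.480,.298,.125]))
k=4
for n,o in(('side',(110,170)),('top',(60,110))):
  c=cam(n);o=np.array(o);im=cv2.resize(c['color'][o[1]:o[1]+145,o[0]:o[0]+180,::-1],None,fx=k,fy=k,interpolation=cv2.INTER_CUBIC)
  im=cv2.convertScaleAbs(im,alpha=1.5,beta=20)
  cv2.imwrite(f'pics/x_{n}.png',im)
"
```

```text
t 27.3 pos [0.4959 0.3039 0.2099] xdir [-0.32   0.947  0.   ] ydir [ 0.001  0.001 -1.   ] zdir [-0.947 -0.32  -0.001] F [1.1 0.4 0.3] w 0.46924436766721955 q [ 0.51  0.1   1.83 -0.    1.2  -1.39]
[-0.00053569  0.08485344  0.01707272]
```

View pics/x_side.png

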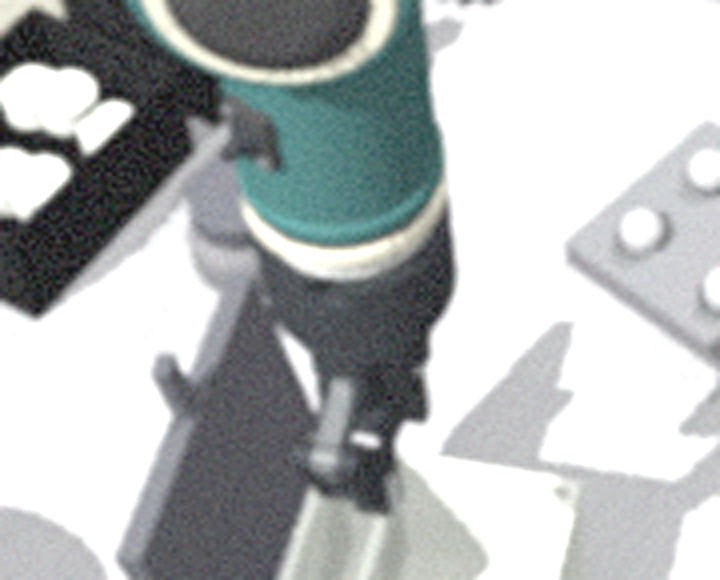

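Call:
arm_command --pt "0 0.01 0.01 0" --pt "0 0.03 0.007 0" --pt "0 0.03 0 0" --pt "0 0.015 0 0" --pt "0 0 0 0"

```text
time: 28.02
tool_pos: [0.4795, 0.298, 0.1225]
tcp_rot: [-1.036, -1.441, 1.447]
wrist_force: [-0.2, 0.4, -0.6]
width: 0.471
```

```bash
python3 -c "
from h import *
st();print(local([.480,.298,.066]))
k=4
for n,o in(('side',(130,240)),('top',(60,110))):
  c=cam(n);o=np.array(o);im=cv2.resize(c['color'][o[1]:o[1]+145,o[0]:o[0]+180,::-1],None,fx=k,fy=k,interpolation=cv2.INTER_CUBIC)
  im=cv2.convertScaleAbs(im,alpha=1.5,beta=20)
  f=lambda X:tuple(int(v) for v in ((proj(c,X)-o+.5)*k))
  cv2.circle(im,f([.480,.298,.093]),3,(0,0,255),-1)
  cv2.imwrite(f'pics/y_{n}.png',im)
"
```

```text
t 28.02 pos [0.4795 0.298  0.1225] xdir [-0.319  0.948 -0.001] ydir [-0.003 -0.002 -1.   ] zdir [-0.948 -0.319  0.003] F [-0.2  0.4 -0.6] w 0.4708020910292175 q [ 0.51  0.15  1.95 -0.    1.04 -1.38]
[-0.00012461  0.05651203 -0.00066144]
```

View pics/y_side.png

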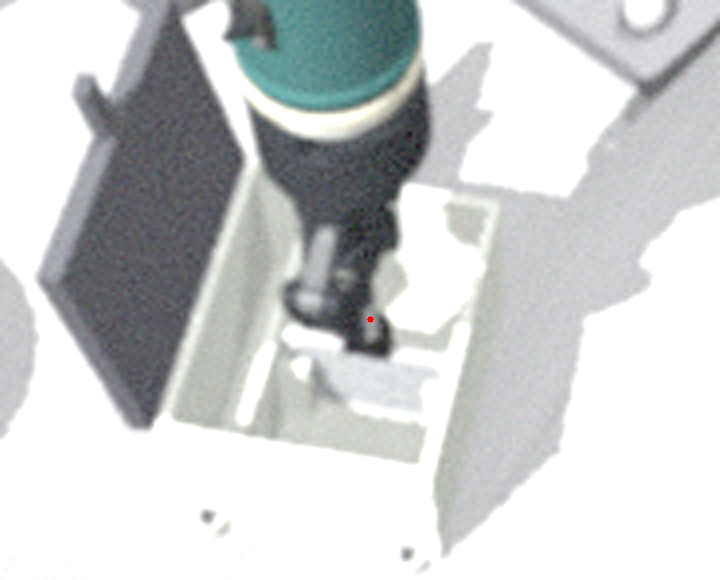

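View pics/y_top.png

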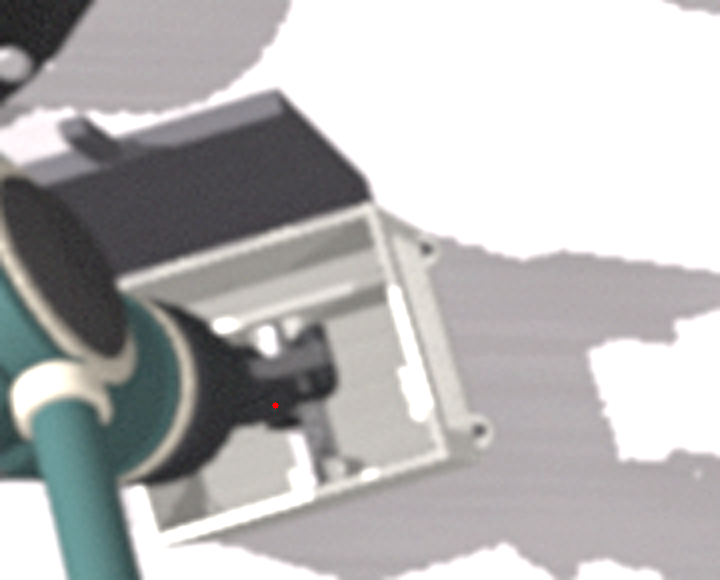

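Call:
arm_command --pt "0 0.01 0 0" --pt "0 0.012 0 0" --pt "0 0.01 0 0" --pt "0 0 0 0"

```text
time: 28.62
tool_pos: [0.4794, 0.298, 0.0907]
tcp_rot: [-1.036, -1.442, 1.447]
wrist_force: [-0.1, -0.2, -0.2]
width: 0.466
```

Call:
arm_command --pt "0 0.01 0 0" --pt "0 0.01 0 0" --pt "0 0.003 0 0" --pt "0 0 0 0"

```text
time: 29.12
tool_pos: [0.4802, 0.2985, 0.0688]
tcp_rot: [-1.037, -1.444, 1.445]
wrist_force: [0.4, 0.1, 0.2]
width: 0.471
```

Call:
arm_command --pt "0 0 0 0" --pt "0 0 0 0" --pt "0 0 0 0" --pt "0 0 0 0" --pt "0 0 0 0" --pt "0 0 0 0" --fingers 0.0 --newtons 50

```text
time: 29.88
tool_pos: [0.481, 0.2989, 0.0698]
tcp_rot: [-1.038, -1.446, 1.444]
wrist_force: [0.7, 0.2, 4.7]
width: 0.126
```

```bash
python3 -c "
from h import *
st()"
```

```text
t 29.88 pos [0.481  0.2989 0.0698] xdir [-0.319  0.948  0.   ] ydir [ 0.001  0.001 -1.   ] zdir [-0.948 -0.319 -0.001] F [0.7 0.2 4.7] w 0.12593268950782885 q [ 0.51  0.21  1.99  0.    0.94 -1.38]
```

The tab is gripped (width 0.126). Draw the strainer out.

Call:
arm_command --pt "0 -0.006 0 0" --pt "0 -0.012 0 0" --pt "0 -0.015 0 0" --pt "0 -0.015 0 0" --pt "0 -0.015 0 0" --pt "0 0 0 0"

```text
time: 30.62
tool_pos: [0.4819, 0.2994, 0.1346]
tcp_rot: [-1.039, -1.448, 1.442]
wrist_force: [0.6, 0.0, -0.4]
width: 0.128
```

Call:
arm_command --pt "0 -0.015 0 0" --pt "0 -0.02 0 0" --pt "0 -0.02 0 0" --pt "0 -0.01 0 0" --pt "0 0 0 0" --pt "0 0 0 0"

```text
time: 31.38
tool_pos: [0.4801, 0.2984, 0.1967]
tcp_rot: [-1.037, -1.444, 1.445]
wrist_force: [-0.6, -0.1, -1.4]
width: 0.131
```

```bash
python3 -c "
from h import *
st();print(local([.5725,-.286,.19]))
k=4
for n,o in(('side',(130,200)),('top',(60,110))):
  c=cam(n);o=np.array(o);im=cv2.resize(c['color'][o[1]:o[1]+145,o[0]:o[0]+180,::-1],None,fx=k,fy=k,interpolation=cv2.INTER_CUBIC)
  im=cv2.convertScaleAbs(im,alpha=1.5,beta=20)
  cv2.imwrite(f'pics/z_{n}.png',im)
"
```

```text
t 31.38 pos [0.4801 0.2984 0.1967] xdir [-0.319  0.948 -0.   ] ydir [-0.001 -0.001 -1.   ] zdir [-0.948 -0.319  0.001] F [-0.6 -0.1 -1.4] w 0.1313865652092939 q [ 0.51  0.08  1.88 -0.    1.18 -1.38]
[-0.58327867  0.00691105  0.09912559]
```

View pics/z_side.png

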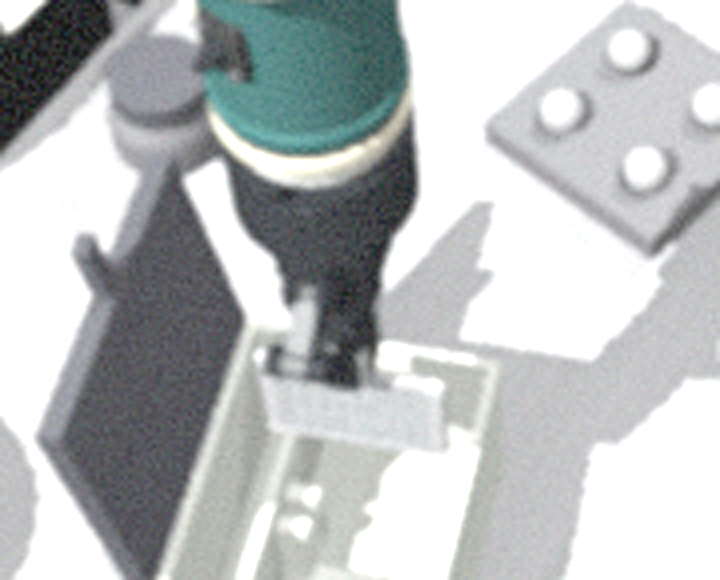

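The plate is out and upright (plate at (355,410) in the crop). Carry it to the tray.

Call:
arm_command --pt "-0.015 0 0.003 0" --pt "-0.03 0 0.005 0" --pt "-0.045 0 0.008 0" --pt "-0.05 0 0.008 0" --pt "-0.05 0 0.008 0" --pt "-0.05 0 0.008 0" --pt "-0.05 0 0.008 0" --pt "-0.05 0 0.008 0" --pt "-0.05 0 0.008 0" --pt "-0.05 0 0.008 0" --pt "-0.05 0 0.008 0" --pt "-0.04 0 0.008 0" --pt "-0.03 0 0.006 0" --pt "-0.015 0 0.003 0" --pt "-0.008 0 0.002 0" --pt "0 0 0 0" --pt "0 0 0 0" --pt "0 0 0 0"

```text
time: 33.72
tool_pos: [0.5731, -0.2845, 0.1974]
tcp_rot: [-1.037, -1.446, 1.445]
wrist_force: [0.6, 0.3, -2.0]
width: 0.13
```

```bash
python3 -c "
from h import *
st();print(local([.5725,-.286,.19]))
for n in('side','top'):
  c=cam(n);cv2.imwrite(f'pics/fin_{n}.png',cv2.convertScaleAbs(c['color'][:,:,::-1],alpha=1.3))
"
```

```text
t 33.73 pos [ 0.5731 -0.2845  0.1974] xdir [-0.321  0.947  0.   ] ydir [ 0.  0. -1.] zdir [-0.947 -0.321 -0.   ] F [ 0.6  0.3 -2. ] w 0.12950079481970303 q [-0.5   0.22  1.72  0.    1.2  -2.4 ]
[-0.00127164  0.00742332  0.00102161]
```

View pics/fin_side.png

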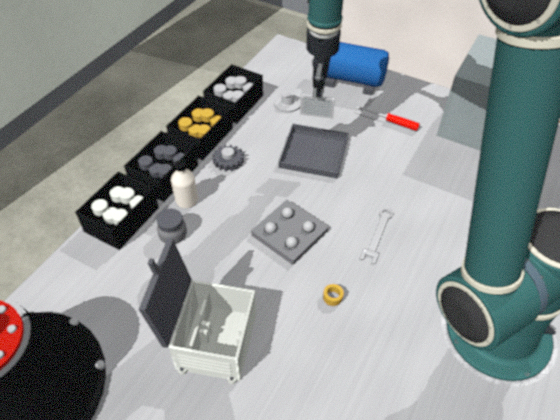

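View pics/fin_top.png

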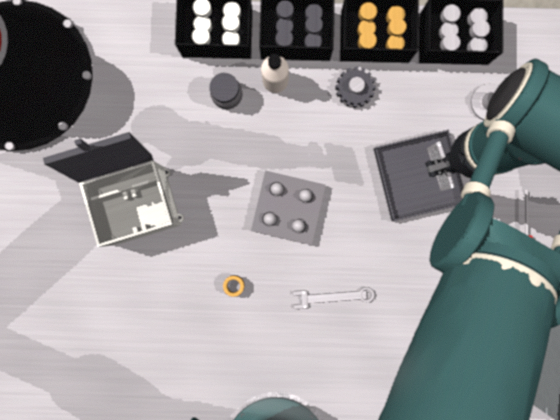

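```bash
python3 -c "
from h import *
T=cam('top');S=cam('side')
print('tab proj top',proj(T,[.5731,-.2845,.208]),'plate mid side',proj(S,[.573,-.2845,.16]))
for n,pt,ps in (('bU',(306,195),(287,212)),('bD',(299,225),(308,227)),('sU',(277,188),(270,227)),('sD',(269,219),(291,242))):
    a=blob(T,pt,125,255,10);b=blob(S,ps,135,255,10);print(n,tri(T,a[0],S,b[0]))
k=5;o=(380,120);im=cv2.resize(T['color'][o[1]:o[1]+110,o[0]:o[0]+100,::-1],None,fx=k,fy=k,interpolation=cv2.INTER_CUBIC);cv2.imwrite('pics/fz.png',cv2.convertScaleAbs(im,alpha=1.8))
s=sensors.read_state();print(s['time'],s['joint_vel'].round(4),s['wrist_force'])
"
```

```text
tab proj top [449.55856991 163.27718063] plate mid side [317.1702083  106.46380146]
bU (array([ 0.52580077, -0.04380708,  0.03367115]), np.float64(0.0006495510409150968))
bD (array([ 0.46282318, -0.03070411,  0.03377976]), np.float64(0.0005438245142304658))
sU (array([0.53797249, 0.01548995, 0.03350404]), np.float64(0.0006778036038321368))
sD (array([0.47544729, 0.02844801, 0.0332871 ]), np.float64(0.000720837219648411))
33.925 [-0.0054  0.0002 -0.0022 -0.0005  0.0004 -0.0005] [ 0.37254539 -0.44655535 -1.77944847]
```

View pics/fz.png

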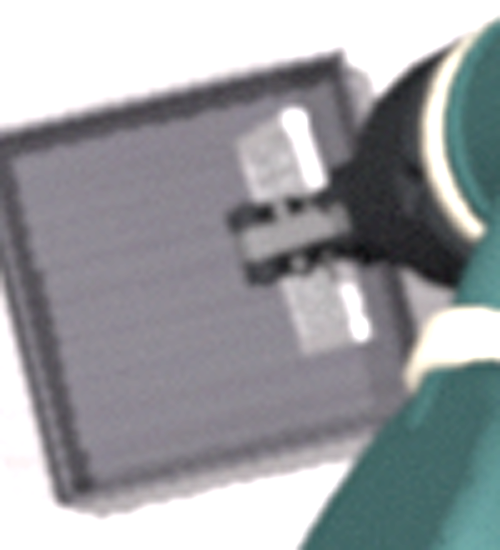

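Call:
arm_command --pt "0 0 0 0" --pt "0 0 0 0" --pt "0 0 0 0" --pt "0 0 0 0"

```text
time: 34.42
tool_pos: [0.5729, -0.2855, 0.1973]
tcp_rot: [-1.037, -1.444, 1.445]
wrist_force: [0.7, -0.2, -1.6]
width: 0.132
```

```bash
python3 -c "
from h import *
from workcell import job
st(); print(job.finish_job())"
```

```text
t 34.42 pos [ 0.5729 -0.2855  0.1973] xdir [-0.319  0.948  0.   ] ydir [-0.  0. -1.] zdir [-0.948 -0.319  0.   ] F [ 0.7 -0.2 -1.6] w 0.1315144174229297 q [-0.5   0.22  1.72 -0.    1.2  -2.4 ]
the job is handed in; nothing more can be done
None
```

I finished the job and handed it in at 34.4 s; no verdict is reported, so the checks below are my own.

- **Balls:** Both loose balls are in the two empty wells, and the two seated balls have not moved. Measured against the seated balls, the placed ones sit about 60.5 mm away instead of the nominal 64 mm. That is within the wells' roughly ±4 mm of play and inside the 8 mm limit. The triangulated ball heights (about 34 mm instead of 27 mm) disagreed. Highlight bias causes this: the seated balls read the same amount too high.
- **Flap:** I lifted it by the tongue, then pushed it further back. It stands open at roughly 1.8 rad, judged by eye from the pictures.
- **Strainer:** It is gripped by the tab (opening about 11 mm) and held upright and still. The tool is within about 5 mm of the tray's centre, and the tab is about 208 mm above the bench. The plate's lower edge is about 110 mm above the tray rim.
- **Other items:** Nothing else on the bench looked moved in the final pictures. I saw only a few newtons of wrist force.

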